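# Pack two pipettes into their fitted tray

## Robot

A 6-joint arm with a two-finger parallel gripper is mounted at the origin on the work surface. World frame = base frame: x ahead of the robot, y to its left, z up, the work surface at z = 0. Lengths are in m, angles in degrees, forces in N, time in s.
With the tool pointing down it reaches from about 0.3 to 0.75 m from the base axis. Payload 8.5 kg.
Tool frame: the origin (TCP) lies on the centre line of the jaws, within the pads' length; the fingertips stand 14 mm ahead of it and the grasp point (between the pads) lies 5 mm behind it; z points along the fingers, y is the direction in which the jaws open and shut (so a half turn about z gives the same grasp; the last joint's range is limited). The gripper opens to 85 mm and grips with 20 to 120 N. Pads are 22 mm wide; open, the fingers measure 114 mm over their backs; the gripper's body (76 mm by 85 mm) begins 54 mm behind the grasp point. The pads swing forward as they close: fully open they stand 13 mm farther back than shut.
Start: joints at [60.143, 21.807, 74.336, -0, 83.858, -12.336], TCP at [0.166, 0.524, 0.245] pointing down, gripper open.
Joint ranges: [-178.18, 178.18], [-50.72, 133.34], [12.68, 142.11], [-81.47, 261.47], [9.98, 163.14], [-165.26, 165.26]. Speed limits (degrees/s): [136.94, 136.94, 180, 180, 180, 180].

## Interface

Orientations are given as a 3x3 rotation matrix whose columns are the frame's x, y, z axes.
In Python, from rig import env, optics, order, finder gives the robot as it stands.
- The arm moves only by the tool play_rows, never from a script. Its argument "commands" is a list of rows, each an object of numbers: "grip": the closure, from -1 (fully open) to 1 (shut); "x", "y", "z": the shift along the tool's x, y, z in m; "rx", "ry", "rz": the turn, a rotation vector about the tool's x, y, z in rad. A call has 1 to 12 rows; each row shifts and turns the commanded pose from where the row before left it, along the tool's axes as they then stand; what a row does not reach is not made up. A row lasts 1/8 s, in which the tool goes at most 62.5 mm and 10.7 degrees, less where a joint would pass 70% of its speed; a pose out of reach is approached as far as the arm can. A call is refused whole if a number of a shift passes 0.0625 or a number of a turn 0.188, either way. A call with a gripper value outside its range is refused whole. The fingers move at their own pace and stop on an object; "squeeze" is the grip in N (left out, the last holds). Time passes only in rows, so rows that do not move let the fingers close. It gives the time, the measured TCP pose, the force and the opening at its end, in the units of the state.
- env.observe(): the state, without advancing time (a new reading comes with each control period).
- optics.get_image(name): name is "scene" or "top" or "wrist"; returns a dict with "color" (480x640x3 uint8, blue, green, red), "range_z" (480x640 float32, m along the optical axis (not along the pixel's ray), 0 where there is no reading), "fov_y" (degrees; the focal length in pixels is half the picture's height over the tangent of half this angle, whatever the lens; pixels are square), "cx", "cy" (the principal point, pixels), "cam_to_world" (4x4, takes a point from camera to world coordinates). Camera axes: x right, y down, z forward; pixel columns grow to the right and rows downward; lengths in m; the calibration is good to about 2 mm. A picture is of the moment at which its call begins.
- order.close_job(): hands the job in, once; it reports no verdict.
Trained networks look in the newest picture that a camera, given by its name, has taken for a name from the list of things; names that differ only in an ending like _2 or _b are one class to them, and where a whole thing is asked for, a point or a joint stands for the part that bears it (a point fixed in the world has none). Each returns a list of dicts, best first, with "conf" (0 to 1); they miss things now and then, are a little off and sometimes report something else, mostly with a low value. They report only what shows in the picture. A call takes as long as a camera call. They do not tell look-alikes from the thing itself.
- finder.boxes_of(camera, thing): "point" ([x, y, z] in m, in world coordinates, good to about 4 mm: the middle of the surface that is visible of it).
The state is a dict: "time_s": time; "q": joint angles; "qvel": joint speeds; "joint_efforts": joint torques, N m; "position": TCP position; "tool_rot": TCP orientation; "ft_force": force on the tool from outside, world axes, zero at the start; "wrist_torque": the same for the moment, N m; "grip_width": finger opening in m.
Only numpy, scipy, OpenCV 4.12 (cv2) and the standard library are available. Lean on these libraries where they do the work, as an engineer would, in place of code of your own. Each camera call takes 0.05 s, during which the arm holds its last target.

## Task

Put both loose pipettes away in the fitted storage tray: each in its own recess, nose and finger hook the way the recess is cut, and press it down until it snaps past the white bumps and lies fully home. Do not knock over or shove the bottles and the microplate standing around.

Things in the scene. Friction and masses are not known exactly. Their poses are not given: they have to be found in the camera images.
- long_pipette_center (a point): Long pipette, lying on its side: white, blue push-button, 195 mm long. Point on its axis at the place to grip (near balance), 14 mm above its underside. x to the nose, y to the finger hook's side, z up. Handle x -66 to 46 mm, eight-sided, 28 wide and 28 high: side flats 8 high at mid-height, top and bottom flats 16 wide. 18 mm button behind to x -92, 20 mm collar to 58, thin shaft to the nose.
- long_pipette_nose (a point): Tip of the long pipette's nose (thin end), on its axis, 103 mm from its centre point. Shaft 13 mm thick, 7 mm at the tip.
- long_pipette_hook (a point): Finger hook of the long pipette: sticks out of the handle's +y side to y = 30 mm, x = -63 to -48 mm, 12 mm thick (pipette frame). Point at x = -57, y = 22 mm.
- short_pipette_center (a point): Short pipette, lying on its side: grey, yellow push-button, 162 mm long. Point on its long axis at the place to grip (near balance), 14 mm above its underside. Axes as for the long one: x to the nose, y to the hook's side, z up. Handle x -56 to 40 mm, same eight-sided 28 x 28 mm section; button behind to x -78, 20 mm collar to 50, thin shaft to the nose.
- short_pipette_nose (a point): Tip of the short pipette's nose (thin end), on its axis, 84 mm from its centre point. Shaft 13 mm thick, 7 mm at the tip.
- short_pipette_hook (a point): Finger hook of the short pipette: sticks out of the handle's +y side to y = 30 mm, x = -53 to -38 mm, 12 mm thick (pipette frame). Point at x = -47, y = 22 mm.
- tray: Fitted tray, fixed to the bench: dark grey, 232 x 176 x 38 mm, origin under its centre, x along its length. Two blue-floored recesses along x, floor 12 mm above the bench: long at y = 38, nose end to +x; short at y = -38, nose end to -x; hook pockets to the outer sides. A finger trough, x = -22 to 22, y = -82 to 82, floor 5 mm above the bench, crosses both, so fingers fit down beside the handle.
- long_seat (a point): Where the long pipette's centre point lies when fully home: middle of the trough, 26 mm above the bench. Axes as the tray's: nose then points to +x, hook to +y. Clearance 2.5 mm each side of the handle, 3 mm beside button, collar and shaft, 4 mm lengthwise.
- long_seat_nose (a point): Where the long pipette's nose tip lies when it is fully home.
- long_bumps (a point): Middle between the long recess's four white sprung bumps, which stand out of its side walls 34 mm before and behind this point, 34 mm above the bench. A pipette just laid in stays on them about 16 mm too high; pushed down at its middle with some 10 to 13 N it snaps past, 16 mm down onto the floor, and is held. Its top is then 40 mm above the bench.
- short_seat (a point): Where the short pipette's centre point lies when fully home: middle of the trough, 26 mm above the bench. Axes as the tray's: nose then points to -x, hook to -y. Clearances as for the long one.
- short_seat_nose (a point): Where the short pipette's nose tip lies when it is fully home.
- short_bumps (a point): The same for the short recess: four bumps, 29 mm before and behind this point, 34 mm above the bench.
- amber_bottle: Amber glass reagent bottle, 42 mm across, 85 mm tall, standing near the nose of the long pipette; origin under its centre. Bystander.
- dropper_bottle: Small white bottle with a green cap, 38 mm across, 75 mm tall, standing near the push-button of the short pipette; origin under its centre. Bystander.
- wash_bottle: White wash bottle with a blue cap, 68 mm across, 170 mm tall; origin under its centre. Bystander.
- microplate: White 96-well plate, 86 x 128 x 14 mm, lying on the bench; origin under its centre. Bystander.
There are look-alikes about, which are no part of the job. Leave any orange look-alike of the part that bears short_pipette_center alone.

How it is judged:
By the outcome, as a careful person would: the job done as asked, in the order asked, and still so for the second after the job is handed in, with the robot touching nothing.
It also fails if it takes over 67 s, if anything falls off the work surface, if the arm or the gripper's body presses on something with over 40 N, if the wrist force passes 120 N, or if a joint passes its speed limit or range.

## Working session

There is one attempt and no reset: what is moved stays moved. The work goes in short steps, Python scripts to look and compute and a tool call to move; the robot and the scene stay as the last step left them, time stands still between calls to the robot, and variables do not carry over. Pictures are saved under pics/ and viewed, and the job is handed in when it is done.

Besides the shell and the picture viewer there is one more tool, called after ">>>" in YAML: its name, and indented under it one key for each argument. play_rows: Moves the arm, as the interface text tells. Its arguments: {"type":"object","properties":{"commands":{"type":"array"},"squeeze":{"type":"number"}},"required":["commands"]}

```bash
ls; mkdir -p pics
cat > h.py <<'E'
import numpy as np, cv2
from rig import env, optics, order, finder
def grab(name,fn=None):
    im=optics.get_image(name)
    if fn: cv2.imwrite('pics/'+fn,im['color'])
    return im
def focal(im): return 240/np.tan(np.radians(im['fov_y'])/2)
def world(im,u,v,z=None):
    z=im['range_z'][int(v),int(u)] if z is None else z
    f=focal(im); p=np.array([(u-im['cx'])/f*z,(v-im['cy'])/f*z,z,1]); return (im['cam_to_world']@p)[:3]
def cloud(im):
    f=focal(im); v,u=np.mgrid[0:480,0:640]; z=im['range_z']
    P=np.stack([(u-im['cx'])/f*z,(v-im['cy'])/f*z,z,np.ones_like(z)],-1)
    W=P@im['cam_to_world'].T; W=W[...,:3]; W[z==0]=np.nan; return W
def pix(im,p):
    q=np.linalg.inv(im['cam_to_world'])@np.append(p,1); f=focal(im)
    return q[0]/q[2]*f+im['cx'],q[1]/q[2]*f+im['cy'],q[2]
E
python3 - <<'E'
from h import *
np.set_printoptions(precision=4,suppress=True)
for c in ['scene','top','wrist']:
    im=grab(c,c+'0.png'); print(c,im['fov_y'],im['cx'],im['cy']); print(im['cam_to_world'])
    for t in ['long_pipette_center','long_pipette_nose','long_pipette_hook','short_pipette_center','short_pipette_nose','short_pipette_hook','tray','long_seat','long_seat_nose','long_bumps','short_seat','short_seat_nose','short_bumps','amber_bottle','dropper_bottle','wash_bottle','microplate']:
        try:
            for d in finder.boxes_of(c,t): print(t,np.array(d['point']),round(d['conf'],2))
        except Exception as e: print(t,e)
print(env.observe())
E
```

```text
pics
scene 55.62447775780356 319.98889602462634 246.8154534145663
[[ 0.7798  0.412  -0.4714  1.1438]
 [ 0.6257 -0.538   0.5648 -0.6957]
 [-0.0209 -0.7354 -0.6773  0.8859]
 [ 0.      0.      0.      1.    ]]
long_pipette_center [0.614  0.0083 0.026 ] 0.7
long_pipette_hook [0.6116 0.0146 0.0233] 0.69
long_pipette_hook [ 0.4912 -0.3483  0.0217] 0.58
short_pipette_center [ 0.4918 -0.3467  0.0219] 0.66
short_pipette_center [ 0.6118 -0.4962  0.0245] 0.56
short_pipette_nose [ 0.6124 -0.4937  0.0253] 0.87
short_pipette_nose [ 0.4886 -0.3479  0.0223] 0.77
short_pipette_nose [0.4729 0.3175 0.0358] 0.17
short_pipette_hook [ 0.4889 -0.3501  0.0256] 0.95
short_pipette_hook [ 0.611  -0.49    0.0243] 0.77
tray [0.4731 0.3189 0.0354] 0.62
long_seat [0.4749 0.3177 0.0329] 0.79
long_seat_nose [0.4754 0.3174 0.0348] 0.68
long_bumps [0.4762 0.3149 0.0376] 0.58
short_seat [0.4723 0.3165 0.0349] 0.91
short_seat_nose [0.4742 0.3178 0.0359] 0.63
short_seat_nose [ 0.4891 -0.3474  0.0208] 0.43
short_bumps [0.4727 0.3172 0.0333] 0.85
amber_bottle [ 0.602  -0.1042  0.0492] 0.8
dropper_bottle [ 0.5776 -0.3549  0
[... 1757 characters left out ...]
_nose [0.359  0.3739 0.0177] 0.72
long_bumps [0.3616 0.3758 0.0184] 0.91
short_seat [0.3583 0.3738 0.0211] 0.96
short_bumps [0.3584 0.3756 0.0192] 0.76
{'time_s': 2.7, 'q': array([ 60.1431,  21.8071,  74.3366,   0.0006,  83.8591, -12.3352]), 'qvel': array([-0.032 , -0.0666, -0.0377,  0.0623, -0.0143, -0.1456]), 'joint_efforts': array([  0.0001, -44.8325, -23.1463,  -0.0002,   0.0005,  -0.    ]), 'position': array([0.1656, 0.5245, 0.2453]), 'tool_rot': array([[-0.9536,  0.3011, -0.    ],
       [ 0.3011,  0.9536, -0.    ],
       [ 0.    , -0.    , -1.    ]]), 'ft_force': array([-0.2178, -0.0753,  0.8526]), 'wrist_torque': array([-0.021 , -0.0005, -0.0123]), 'grip_width': 0.08515278397679264}
```

View images.

View pics/scene0.png

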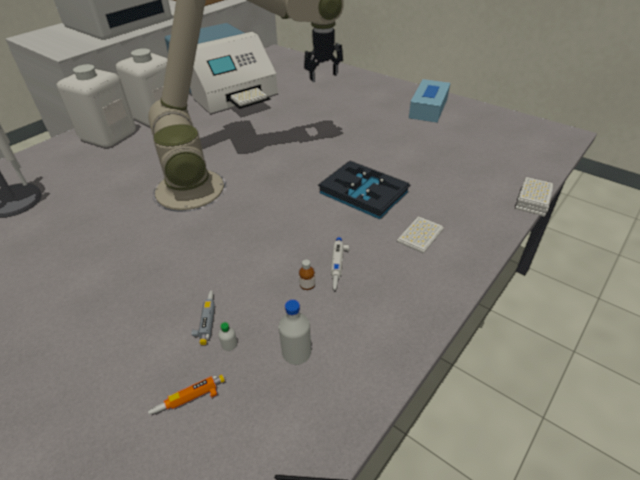

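View pics/top0.png

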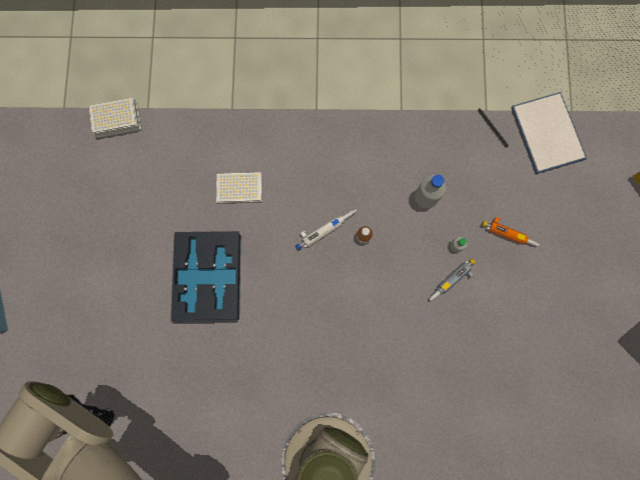

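View pics/wrist0.png

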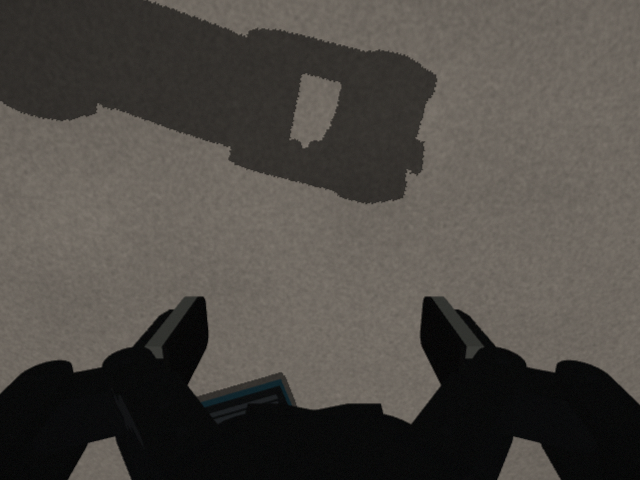

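Top view: tray at (206,277), white long pipette at (326,230) with its nose at (355,211), grey short pipette at (452,280) with its nose at (430,299), orange look-alike at (510,233), amber bottle at (364,235), dropper bottle at (459,244). First I move the wrist camera over the tray.

>>> play_rows:
  commands:
    - {"grip": -1, "rz": -0.1528}
    - {"rz": -0.1528}
    - {"x": -0.05, "y": -0.026, "z": -0.004}
    - {"x": -0.05, "y": -0.026, "z": -0.004}
    - {"x": -0.05, "y": -0.026, "z": -0.004}
    - {"x": -0.05, "y": -0.026, "z": -0.004}
    - {"x": -0.05, "y": -0.026, "z": -0.004}
    - {"x": -0.05, "y": -0.026, "z": -0.004}
    - {"x": -0.05, "y": -0.026, "z": -0.004}
    - {"x": -0.01, "y": -0.009}
    - {}

```text
invalid input at $.commands[0]: expected keys grip, x, y, z, rx, ry, rz
```

Run:
```python
from h import *
np.set_printoptions(precision=4,suppress=True)
im=grab('wrist','w1.png'); np.savez('pics/w1.npz',**im)
s=env.observe(); print(s['time_s'],s['position'],s['tool_rot'],s['q'],s['ft_force'])
print(im['cam_to_world'])
```

```text
2.75 [0.1656 0.5245 0.2453] [[-0.9536  0.301   0.    ]
 [ 0.301   0.9536 -0.    ]
 [-0.     -0.     -1.    ]] [ 60.1431  21.8064  74.3363  -0.0006  83.8576 -12.3373] [ 0.1548 -0.3096 -0.2479]
[[ 0.3014  0.9165  0.2631  0.0991]
 [ 0.9535 -0.2894 -0.0845  0.5457]
 [-0.0013  0.2763 -0.9611  0.375 ]
 [ 0.      0.      0.      1.    ]]
```

View pics/w1.png

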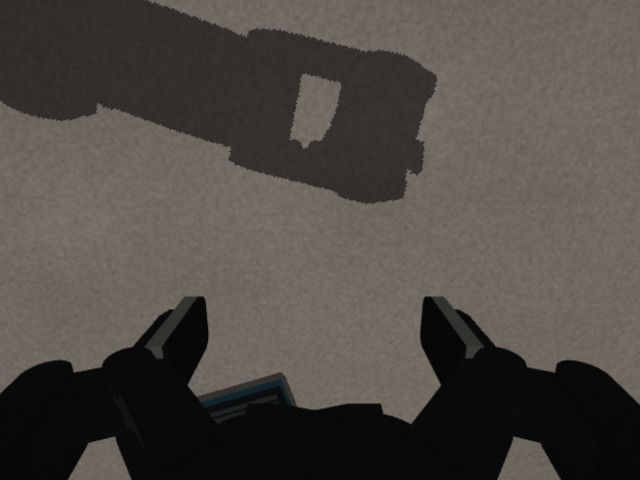

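>>> play_rows:
  commands:
    - {"grip": -1, "x": 0, "y": 0, "z": 0, "rx": 0, "ry": 0, "rz": -0.1528}
    - {"grip": -1, "x": 0, "y": 0, "z": 0, "rx": 0, "ry": 0, "rz": -0.1528}
    - {"grip": -1, "x": -0.05, "y": -0.026, "z": -0.004, "rx": 0, "ry": 0, "rz": 0}
    - {"grip": -1, "x": -0.05, "y": -0.026, "z": -0.004, "rx": 0, "ry": 0, "rz": 0}
    - {"grip": -1, "x": -0.05, "y": -0.026, "z": -0.004, "rx": 0, "ry": 0, "rz": 0}
    - {"grip": -1, "x": -0.05, "y": -0.026, "z": -0.004, "rx": 0, "ry": 0, "rz": 0}
    - {"grip": -1, "x": -0.05, "y": -0.026, "z": -0.004, "rx": 0, "ry": 0, "rz": 0}
    - {"grip": -1, "x": -0.05, "y": -0.026, "z": -0.004, "rx": 0, "ry": 0, "rz": 0}
    - {"grip": -1, "x": -0.05, "y": -0.026, "z": -0.004, "rx": 0, "ry": 0, "rz": 0}
    - {"grip": -1, "x": -0.01, "y": -0.009, "z": 0, "rx": 0, "ry": 0, "rz": 0}
    - {"grip": -1, "x": 0, "y": 0, "z": 0, "rx": 0, "ry": 0, "rz": 0}

```text
time_s: 4.12
position: [0.5255, 0.3331, 0.273]
tool_rot: [[-1.0, 0.001, -0.001], [0.001, 1.0, -0.0], [0.001, -0.0, -1.0]]
ft_force: [-1.2, 0.4, -0.4]
grip_width: 0.0854
```

Run:
```python
from h import *
np.set_printoptions(precision=4,suppress=True)
im=grab('wrist','w2.png'); np.savez('pics/w2.npz',**im)
s=env.observe(); print(s['time_s'],s['position'],s['tool_rot'],s['q'],s['ft_force'])
print(im['cam_to_world'])
```

```text
4.175 [0.5247 0.3338 0.2732] [[-1.     -0.0002 -0.0007]
 [-0.0002  1.      0.0001]
 [ 0.0007  0.0001 -1.    ]] [ 21.5645  28.4004  58.8143   0.022   92.8185 -68.4432] [0.2263 0.5561 0.3468]
[[ 0.0016  0.9614  0.2751  0.4559]
 [ 1.     -0.0012 -0.0017  0.3333]
 [-0.0013  0.2751 -0.9614  0.4027]
 [ 0.      0.      0.      1.    ]]
```

View pics/w2.png

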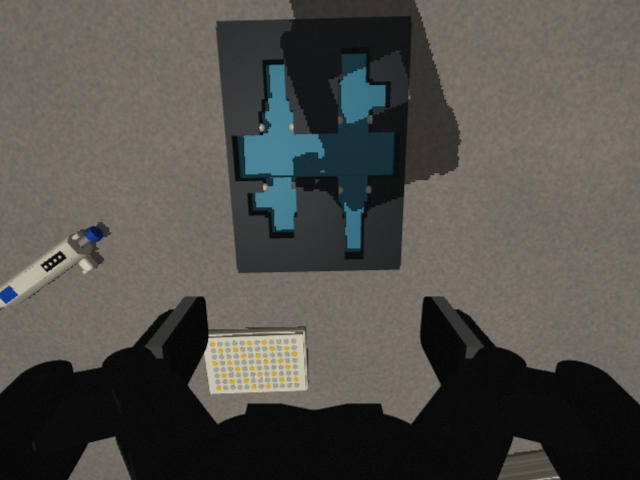

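The tray fills (218–410, 18–272). The long recess is on the right with its nose end down (355,255), and the short one is on the left with its nose up (275,65). The white bumps show beside both.

```bash
cat > tray.py <<'E'
from h import *
np.set_printoptions(precision=4,suppress=True)
def tray(im):
    W=cloud(im); z=W[...,2]
    m=((z>0.028)&(z<0.05)&(np.hypot(W[...,0]-.476,W[...,1]-.333)<0.17)).astype(np.uint8)
    n,l,st,_=cv2.connectedComponentsWithStats(m); k=1+np.argmax(st[1:,4]); m=(l==k)
    P=W[m]; print('top z',np.median(P[:,2]),P[:,2].std(),len(P))
    pts=P[:,:2].astype(np.float32)
    c,s,a=cv2.minAreaRect(pts*1000); print('rect',c,s,a)
    # robust edges: percentiles along axis
    bx=cv2.boxPoints((c,s,a)); 
    fl=(z>0.002)&(z<0.022)&(np.hypot(W[...,0]-.476,W[...,1]-.333)<0.11)
    return W,m,c,s,a
if __name__=='__main__':
    im=dict(np.load('pics/w2.npz')); W,m,c,s,a=tray(im)
    for u,v in [(600,60),(600,300),(100,60),(150,200)]: print(W[v,u])
    # floor points
    for u,v in [(265,155),(370,155),(350,80),(355,235),(275,85),(285,215)]: print(u,v,W[v,u])
E
python3 tray.py
```

```text
top z 0.03890245317990865 0.0017001495226390852 30009
rect (476.4971923828125, 334.54766845703125) (244.7152099609375, 176.5034637451172) 1.1647506952285767
[0.3837 0.6228 0.0017]
[0.6501 0.6809 0.0011]
[0.3828 0.1161 0.002 ]
[ 0.5266  0.1477 -0.    ]
265 155 [0.4769 0.2802 0.0052]
370 155 [0.4771 0.3932 0.0051]
350 80 [0.4032 0.3692 0.0109]
355 235 [nan nan nan]
275 85 [0.4079 0.2939 0.0127]
285 215 [0.5414 0.3007 0.012 ]
```

```bash
cat > tray2.py <<'E'
from h import *
import sys
np.set_printoptions(precision=4,suppress=True)
from scipy.optimize import least_squares
def fit(im,zr=0.038):
    # rectify colour onto plane z=zr at 0.5mm/px
    x0,y0,r=0.33,0.22,0.0005
    xs=np.arange(x0,0.62,r); ys=np.arange(y0,0.45,r)
    X,Y=np.meshgrid(xs,ys,indexing='ij')
    T=np.linalg.inv(im['cam_to_world']); f=focal(im)
    P=np.stack([X,Y,np.full_like(X,zr)],-1)@T[:3,:3].T+T[:3,3]
    U=P[...,0]/P[...,2]*f+im['cx']; V=P[...,1]/P[...,2]*f+im['cy']
    R=cv2.remap(im['color'],U.astype(np.float32),V.astype(np.float32),cv2.INTER_LINEAR)
    Z=cloud(im)[...,2].astype(np.float32)
    RZ=cv2.remap(Z,U.astype(np.float32),V.astype(np.float32),cv2.INTER_NEAREST)
    return R,RZ,x0,y0,r
if __name__=='__main__':
    im=dict(np.load('pics/'+sys.argv[1]+'.npz'))
    R,RZ,x0,y0,r=fit(im); cv2.imwrite('pics/rect_'+sys.argv[1]+'.png',R)
    print(R.shape)
E
python3 tray2.py w2
```

```text
(580, 460, 3)
```

View pics/rect_w2.png

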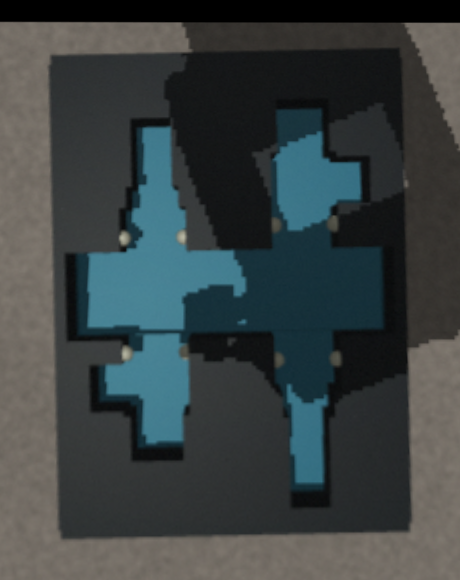

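```bash
cat > tray3.py <<'E'
from tray2 import *
im=dict(np.load('pics/'+sys.argv[1]+'.npz'))
R,RZ,x0,y0,r=fit(im)
m=(RZ>0.030)&(RZ<0.05)
xs=x0+np.arange(m.shape[0])*r; ys=y0+np.arange(m.shape[1])*r
def line(pts,ax):
    # fit coordinate ax as function of other
    p=np.array(pts); k=p[:,1-ax]; v=p[:,ax]
    for _ in range(4):
        c=np.polyfit(k,v,1); e=v-np.polyval(c,k); g=abs(e)<max(2*e.std(),.0004); k,v=k[g],v[g]
    return c,e.std(),len(k)
L=[];Rr=[];Tp=[];B=[]
for i,x in enumerate(xs):
    if .37<x<.58:
        j=np.where(m[i])[0]; L.append((x,ys[j[0]])); Rr.append((x,ys[j[-1]]))
for j,y in enumerate(ys):
    if .26<y<.41:
        i=np.where(m[:,j])[0]; Tp.append((xs[i[0]],y)); B.append((xs[i[-1]],y))
cl=line(L,1);cr=line(Rr,1);ct=line(Tp,0);cb=line(B,0); print(cl,cr,ct,cb,sep='\n')
x=.4765; print('y edges',np.polyval(cl[0],x),np.polyval(cr[0],x),'mid',(np.polyval(cl[0],x)+np.polyval(cr[0],x))/2)
y=.335; print('x edges',np.polyval(ct[0],y),np.polyval(cb[0],y),(np.polyval(ct[0],y)+np.polyval(cb[0],y))/2)
print('yaw',np.degrees(np.arctan([cl[0][0],cr[0][0],-ct[0][0],-cb[0][0]])))
# blue mask edges of shaft slots & hue
hsv=cv2.cvtColor(R,cv2.COLOR_BGR2HSV); b=((hsv[...,0]>85)&(hsv[...,0]<115)&(hsv[...,1]>90)&(hsv[...,2]>35)).astype(np.uint8)
cv2.imwrite('pics/blue.png',b*255)
E
python3 tray3.py w2
```

```text
(array([0.0213, 0.2364]), np.float64(0.00029933075880624), 399)
(array([0.0206, 0.4128]), np.float64(0.00031996934109432127), 416)
(array([-0.0225,  0.3631]), np.float64(0.00023944771379124023), 273)
(array([-0.0236,  0.605 ]), np.float64(0.00035167333299281745), 291)
y edges 0.24657417981838486 0.4225766284566897 mid 0.3345754041375373
x edges 0.3555708847693753 0.5970340943158187 0.476302489542597
yaw [1.2228 1.1813 1.291  1.3544]
```

>>> play_rows:
  commands:
    - {"grip": -1, "x": -0.0175, "y": -0.0595, "z": 0.0038, "rx": 0, "ry": 0, "rz": 0}
    - {"grip": -1, "x": -0.0175, "y": -0.0595, "z": 0.0038, "rx": 0, "ry": 0, "rz": 0}
    - {"grip": -1, "x": -0.0175, "y": -0.0595, "z": 0.0038, "rx": 0, "ry": 0, "rz": 0}
    - {"grip": -1, "x": -0.0175, "y": -0.0595, "z": 0.0038, "rx": 0, "ry": 0, "rz": 0}
    - {"grip": -1, "x": -0.0175, "y": -0.0595, "z": 0.0038, "rx": 0, "ry": 0, "rz": 0}
    - {"grip": -1, "x": -0.0175, "y": -0.0595, "z": 0.0038, "rx": 0, "ry": 0, "rz": 0}
    - {"grip": -1, "x": 0, "y": 0, "z": 0, "rx": 0, "ry": 0, "rz": 0.166}
    - {"grip": -1, "x": 0, "y": 0, "z": 0, "rx": 0, "ry": 0, "rz": 0.166}
    - {"grip": -1, "x": 0, "y": 0, "z": 0, "rx": 0, "ry": 0, "rz": 0.166}
    - {"grip": -1, "x": 0, "y": 0, "z": 0, "rx": 0, "ry": 0, "rz": 0.166}
    - {"grip": -1, "x": 0, "y": 0, "z": 0, "rx": 0, "ry": 0, "rz": 0.166}
    - {"grip": -1, "x": 0, "y": 0, "z": 0, "rx": 0, "ry": 0, "rz": 0.166}

```text
time_s: 5.68
position: [0.6299, -0.0215, 0.2509]
tool_rot: [[-0.541, 0.841, 0.0], [0.841, 0.541, 0.0], [0.0, 0.0, -1.0]]
ft_force: [0.7, -0.3, 0.3]
grip_width: 0.0853
```

>>> play_rows:
  commands:
    - {"grip": -1, "x": 0, "y": 0, "z": 0, "rx": 0, "ry": 0, "rz": 0}

```text
time_s: 5.8
position: [0.63, -0.0219, 0.2509]
tool_rot: [[-0.546, 0.837, 0.0], [0.837, 0.546, 0.0], [-0.0, 0.0, -1.0]]
ft_force: [-1.3, 0.5, -0.8]
grip_width: 0.0851
```

Run:
```python
from h import *
np.set_printoptions(precision=4,suppress=True)
im=grab('wrist','w3.png'); np.savez('pics/w3.npz',**im)
s=env.observe(); print(s['time_s'],s['position'],s['tool_rot'],s['q'],s['ft_force'])
print(im['cam_to_world'])
```

```text
5.85 [ 0.6301 -0.0222  0.2509] [[-0.5477  0.8367  0.0002]
 [ 0.8367  0.5477  0.0001]
 [-0.      0.0002 -1.    ]] [-12.7621  29.9379  59.7635   0.0088  90.2874 -45.9738] [-1.0506  0.292  -0.1639]
[[ 0.8377  0.5249  0.1507  0.5921]
 [ 0.5461 -0.8048 -0.2325  0.0369]
 [-0.0008  0.2771 -0.9609  0.3806]
 [ 0.      0.      0.      1.    ]]
```

View pics/w3.png

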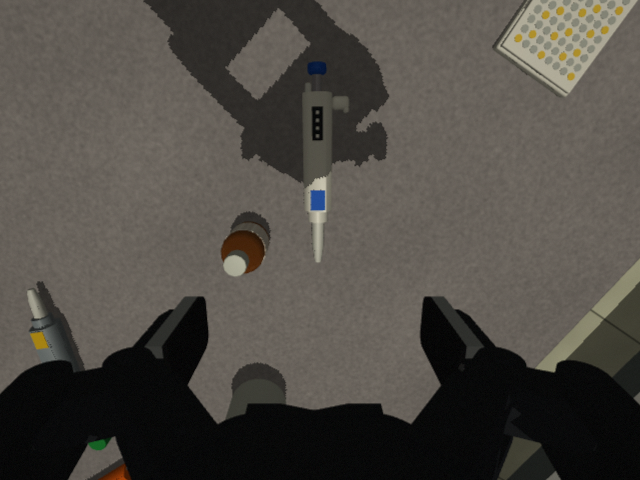

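```bash
cat > pip.py <<'E'
from h import *
import sys
np.set_printoptions(precision=4,suppress=True)
# usage: name x y angle(deg, pipette x) L_nose L_back
name,cx,cy,ang,ln,lb=sys.argv[1],*map(float,sys.argv[2:7])
im=dict(np.load('pics/'+name+'.npz'))
a=np.radians(ang); ex=np.array([np.cos(a),np.sin(a)]); ey=np.array([-ex[1],ex[0]])
r=0.0005; s=np.arange(-.13,.13,r); t=np.arange(-.05,.05,r)
S,T=np.meshgrid(s,t,indexing='ij')
h=0.014
XY=np.array([cx,cy])+S[...,None]*ex+T[...,None]*ey
Ti=np.linalg.inv(im['cam_to_world']); f=focal(im)
P=np.concatenate([XY,np.full(S.shape+(1,),h)],-1)@Ti[:3,:3].T+Ti[:3,3]
U=(P[...,0]/P[...,2]*f+im['cx']).astype(np.float32); V=(P[...,1]/P[...,2]*f+im['cy']).astype(np.float32)
R=cv2.remap(im['color'],U,V,cv2.INTER_LINEAR)
Z=cv2.remap(cloud(im)[...,2].astype(np.float32),U,V,cv2.INTER_NEAREST)
cv2.imwrite('pics/pip_%s.png'%name,cv2.resize(R,None,fx=2,fy=1.15))
m=(np.nan_to_num(Z)>0.007)
n,l,st,ce=cv2.connectedComponentsWithStats(m.astype(np.uint8)); k=l[len(s)//2-3:len(s)//2+4,len(t)//2-8:len(t)//2+9]; k=np.bincount(k[k>0]).argmax(); m=l==k
rows=np.where(m.any(1))[0]; print('s range mm',s[rows[0]]*1e3,s[rows[-1]]*1e3,'len',(s[rows[-1]]-s[rows[0]])*1e3)
mid=[];w=[]
for i in rows:
    j=np.where(m[i])[0]; mid.append((t[j[0]]+t[j[-1]])/2); w.append((t[j[-1]]-t[j[0]]))
mid=np.array(mid);w=np.array(w);ss=s[rows]
g=(abs(w-.028)<.0025)
c=np.polyfit(ss[g],mid[g],1); e=mid-np.polyval(c,ss); g&=abs(e)<.001; c=np.polyfit(ss[g],mid[g],1)
print('handle n',g.sum(),'slope deg',np.degrees(np.arctan(c[0])),'off mm',c[1]*1e3,'handle s',ss[g].min()*1e3,ss[g].max()*1e3)
for q in range(0,len(ss),12): print('%.1f mid %.1f w %.1f z %.1f'%(ss[q]*1e3,mid[q]*1e3,w[q]*1e3,np.nanmax(Z[rows[q]][m[rows[q]]])*1e3))
E
python3 pip.py w3 0.603 0.019 -57 103 92
```

```text
s range mm -85.99999999999997 111.00000000000021 len 197.00000000000017
handle n 199 slope deg 0.3264869012676683 off mm 3.249404239173582 handle s -59.49999999999994 55.000000000000156
-86.0 mid 2.5 w 7.0 z 24.5
-80.0 mid 2.3 w 17.5 z 24.7
-74.0 mid 2.8 w 8.5 z 19.5
-68.0 mid -0.2 w 14.5 z 19.7
-62.0 mid -0.5 w 16.0 z 20.4
-56.0 mid 10.5 w 43.0 z 30.7
-50.0 mid 10.8 w 44.5 z 30.8
-44.0 mid 11.0 w 45.0 z 30.8
-38.0 mid 2.8 w 28.5 z 30.5
-32.0 mid 2.8 w 28.5 z 30.1
-26.0 mid 3.0 w 29.0 z 30.5
-20.0 mid 3.5 w 28.0 z 31.5
-14.0 mid 3.5 w 28.0 z 30.2
-8.0 mid 3.5 w 28.0 z 30.4
-2.0 mid 3.5 w 28.0 z 30.4
4.0 mid 3.5 w 28.0 z 30.7
10.0 mid 3.3 w 27.5 z 30.9
16.0 mid 3.0 w 28.0 z 29.8
22.0 mid 3.0 w 28.0 z 31.3
28.0 mid 3.0 w 28.0 z 30.4
34.0 mid 3.5 w 27.0 z 30.4
40.0 mid 3.5 w 27.0 z 31.6
46.0 mid 3.8 w 27.5 z 31.1
52.0 mid 3.8 w 27.5 z 30.1
58.0 mid 3.8 w 19.5 z 26.3
64.0 mid 3.8 w 19.5 z 26.1
70.0 mid 3.8 w 13.5 z 22.3
76.0 mid 4.5 w 12.0 z 21.9
82.0 mid 4.5 w 12.0 z 22.4
88.0 mid 4.0 w 11.0 z 21.3
94.0 mid 4.0 w 11.0 z 21.3
100.0 mid 4.0 w 9.0 z 20.9
106.0 mid 4.5 w 8.0 z 20.4
```

View pics/pip_w3.png

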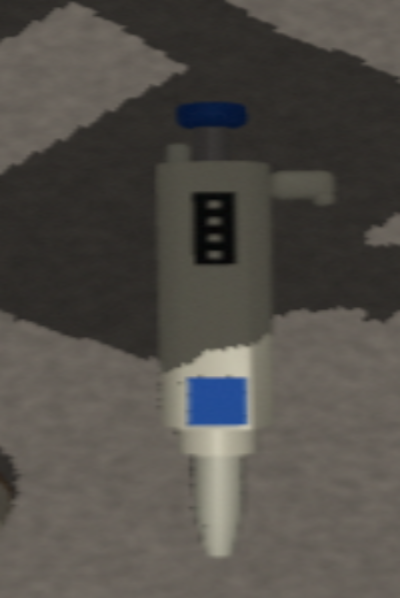

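>>> play_rows:
  commands:
    - {"grip": -0.3, "x": 0.01, "y": 0.0005, "z": 0.035, "rx": 0, "ry": 0, "rz": 0}
    - {"grip": -0.3, "x": 0.01, "y": 0.0005, "z": 0.035, "rx": 0, "ry": 0, "rz": 0}
    - {"grip": -0.3, "x": 0, "y": 0, "z": 0, "rx": 0, "ry": 0, "rz": 0}
    - {"grip": -0.3, "x": 0, "y": 0, "z": 0, "rx": 0, "ry": 0, "rz": 0}

```text
time_s: 6.35
position: [0.6212, -0.0063, 0.1822]
tool_rot: [[-0.545, 0.838, 0.002], [0.838, 0.545, -0.001], [-0.002, 0.002, -1.0]]
ft_force: [0.1, -0.1, -0.4]
grip_width: 0.0555
```

```bash
python3 - <<'E'
from h import *
np.set_printoptions(precision=4,suppress=True)
im=grab('wrist','w4.png'); np.savez('pics/w4.npz',**im)
s=env.observe(); print(s['time_s'],s['position'],s['tool_rot'],s['grip_width'],s['ft_force'])
print(im['cam_to_world'])
for n in ['w2','w3','w4']:
    i=dict(np.load('pics/%s.npz'%n)); W=cloud(i); g=abs(W[...,2])<.01; g[300:]=False
    A=np.c_[W[g][:,:2]-W[g][:,:2].mean(0),np.ones(g.sum())]; print(n,np.linalg.lstsq(A,W[g][:,2],rcond=None)[0],g.sum())
E
python3 pip.py w4 0.6096 0.0149 -56.7 103 92
```

```text
6.4 [ 0.6213 -0.0065  0.1824] [[-0.5445  0.8388  0.0031]
 [ 0.8388  0.5445 -0.0007]
 [-0.0023  0.0022 -1.    ]] 0.055321407012258024 [ 1.0945 -0.7494  0.2709]
[[ 0.8387  0.5228  0.1525  0.5831]
 [ 0.5446 -0.8055 -0.2335  0.0526]
 [ 0.0008  0.2789 -0.9603  0.3118]
 [ 0.      0.      0.      1.    ]]
w2 [-0.0005 -0.0013  0.0012] 149247
w3 [-0.0005 -0.0008  0.0011] 175703
w4 [-0.0005 -0.0006  0.0011] 174455
s range mm -92.99999999999997 105.5000000000002 len 198.50000000000017
handle n 199 slope deg 0.09268093336359598 off mm 0.08619445779768067 handle s -65.99999999999994 48.000000000000156
-93.0 mid 0.0 w 8.0 z 24.7
-87.0 mid 0.0 w 17.0 z 24.3
-81.0 mid -0.5 w 9.0 z 21.2
-75.0 mid -2.0 w 12.0 z 20.1
-69.0 mid -4.0 w 16.0 z 20.9
-63.0 mid -0.2 w 28.5 z 30.7
-57.0 mid 7.5 w 44.0 z 30.4
-51.0 mid 8.0 w 44.0 z 31.0
-45.0 mid 0.0 w 28.0 z 30.4
-39.0 mid 0.0 w 28.0 z 31.5
-33.0 mid 0.3 w 28.5 z 30.7
-27.0 mid 0.0 w 29.0 z 31.3
-21.0 mid 0.5 w 28.0 z 30.1
-15.0 mid 0.5 w 28.0 z 30.5
-9.0 mid -0.2 w 27.5 z 30.3
-3.0 mid -0.2 w 27.5 z 30.5
3.0 mid 0.0 w 28.0 z 30.3
9.0 mid 0.0 w 28.0 z 30.5
15.0 mid 0.0 w 28.0 z 30.0
21.0 mid 0.3 w 27.5 z 30.3
27.0 mid 0.3 w 27.5 z 30.3
33.0 mid 0.3 w 27.5 z 30.8
39.0 mid 0.3 w 27.5 z 30.9
45.0 mid 0.0 w 28.0 z 31.1
51.0 mid 0.3 w 19.5 z 25.3
57.0 mid 0.3 w 19.5 z 26.0
63.0 mid 0.3 w 12.5 z 21.6
69.0 mid 0.5 w 12.0 z 21.5
75.0 mid 0.5 w 12.0 z 22.4
81.0 mid 0.5 w 12.0 z 21.7
87.0 mid 1.0 w 11.0 z 21.8
93.0 mid 0.8 w 9.5 z 21.2
99.0 mid 0.8 w 7.5 z 19.2
105.0 mid 0.8 w 2.5 z 19.3
```

View pics/w4.png

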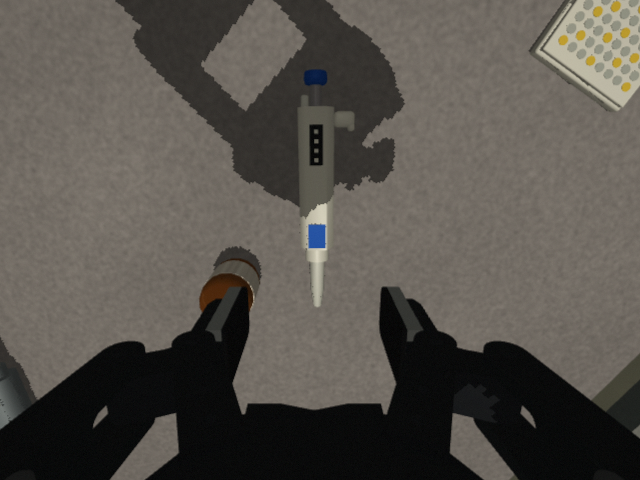

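>>> play_rows:
  commands:
    - {"grip": -0.3, "x": 0.012, "y": 0.001, "z": 0.04, "rx": 0, "ry": 0, "rz": -0.004}
    - {"grip": -0.3, "x": 0.012, "y": 0.001, "z": 0.04, "rx": 0, "ry": 0, "rz": 0}
    - {"grip": -0.3, "x": 0, "y": 0, "z": 0.04, "rx": 0, "ry": 0, "rz": 0}
    - {"grip": -0.3, "x": 0, "y": 0, "z": 0, "rx": 0, "ry": 0, "rz": 0}
    - {"grip": -0.3, "x": 0, "y": 0, "z": 0, "rx": 0, "ry": 0, "rz": 0}

```text
time_s: 7.02
position: [0.6104, 0.0145, 0.0628]
tool_rot: [[-0.547, 0.837, 0.004], [0.837, 0.547, -0.001], [-0.003, 0.003, -1.0]]
ft_force: [1.3, 0.9, 0.1]
grip_width: 0.0554
```

Run:
```python
from h import *
np.set_printoptions(precision=4,suppress=True)
im=grab('wrist','w5.png'); np.savez('pics/w5.npz',**im)
R=[];p=[]
for _ in range(1):
    s=env.observe(); print(s['time_s'],s['position'],s['tool_rot'],s['grip_width'],s['ft_force'])
d=np.array([.6099,.0145,.017])-s['position']; print('tool shift',s['tool_rot'].T@d, np.degrees(np.arctan2(s['tool_rot'][1,0],s['tool_rot'][0,0])))
```

```text
7.075 [0.6104 0.0145 0.063 ] [[-0.5468  0.8372  0.0042]
 [ 0.8372  0.5468 -0.0008]
 [-0.0029  0.0031 -1.    ]] 0.055677038300455145 [ 0.2167 -0.1488  0.5485]
tool shift [ 0.0004 -0.0006  0.046 ] 123.14954492845663
```

View pics/w5.png

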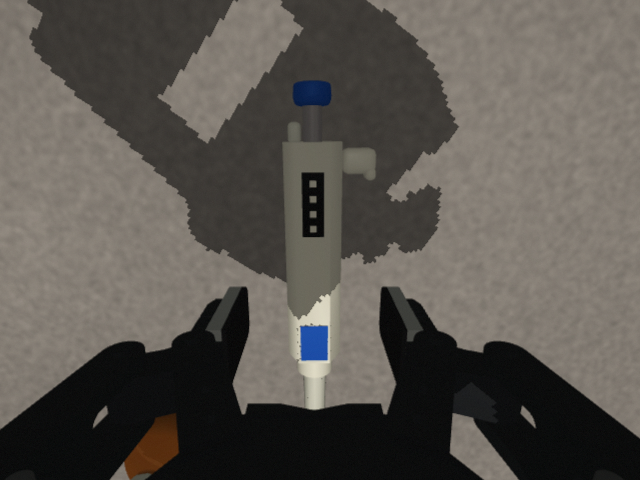

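>>> play_rows:
  commands:
    - {"grip": -0.3, "x": 0, "y": -0.0005, "z": 0.025, "rx": 0, "ry": 0, "rz": 0}
    - {"grip": -0.3, "x": 0, "y": 0, "z": 0.02, "rx": 0, "ry": 0, "rz": 0}
    - {"grip": -0.3, "x": 0, "y": 0, "z": 0, "rx": 0, "ry": 0, "rz": 0}
    - {"grip": 1, "x": 0, "y": 0, "z": 0, "rx": 0, "ry": 0, "rz": 0}
    - {"grip": 1, "x": 0, "y": 0, "z": 0, "rx": 0, "ry": 0, "rz": 0}
    - {"grip": 1, "x": 0, "y": 0, "z": 0, "rx": 0, "ry": 0, "rz": 0}
    - {"grip": 1, "x": 0, "y": 0, "z": 0, "rx": 0, "ry": 0, "rz": 0}
  squeeze: 60

```text
time_s: 7.95
position: [0.6096, 0.0145, 0.0174]
tool_rot: [[-0.547, 0.837, 0.003], [0.837, 0.547, -0.001], [-0.002, 0.002, -1.0]]
ft_force: [-1.2, -0.2, 6.6]
grip_width: 0.0267
```

>>> play_rows:
  commands:
    - {"grip": 1, "x": 0, "y": 0, "z": -0.02, "rx": 0, "ry": 0, "rz": 0}
    - {"grip": 1, "x": 0, "y": 0, "z": -0.04, "rx": 0, "ry": 0, "rz": 0}
    - {"grip": 1, "x": 0, "y": 0, "z": -0.04, "rx": 0, "ry": 0, "rz": 0}
    - {"grip": 1, "x": 0, "y": 0, "z": 0, "rx": 0, "ry": 0, "rz": 0}
    - {"grip": 1, "x": 0, "y": 0, "z": 0, "rx": 0, "ry": 0, "rz": 0}

```text
time_s: 8.57
position: [0.6082, 0.0147, 0.1152]
tool_rot: [[-0.547, 0.837, -0.001], [0.837, 0.547, 0.0], [0.001, -0.001, -1.0]]
ft_force: [-0.7, -0.1, -1.3]
grip_width: 0.0265
```

Run:
```python
from h import *
np.set_printoptions(precision=4,suppress=True)
im=grab('wrist','w6.png'); np.savez('pics/w6.npz',**im)
im2=grab('scene','s6.png')
s=env.observe(); print(s['time_s'],s['position'],s['tool_rot'],s['grip_width'],s['ft_force'])
cv2.imwrite('pics/s6c.png',cv2.resize(im2['color'][150:350,230:450],None,fx=3,fy=3))
```

```text
8.675 [0.608  0.0147 0.1144] [[-0.5468  0.8373 -0.0023]
 [ 0.8373  0.5468  0.0004]
 [ 0.0016 -0.0017 -1.    ]] 0.026199452119370907 [-0.5795 -0.5407 -1.8192]
```

View pics/w6.png

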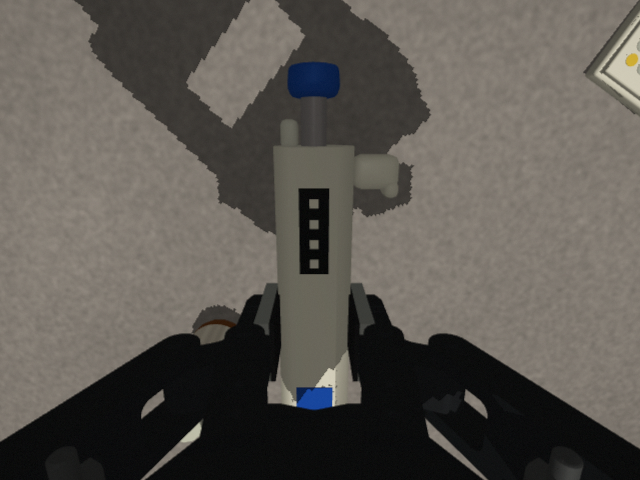

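View pics/s6c.png

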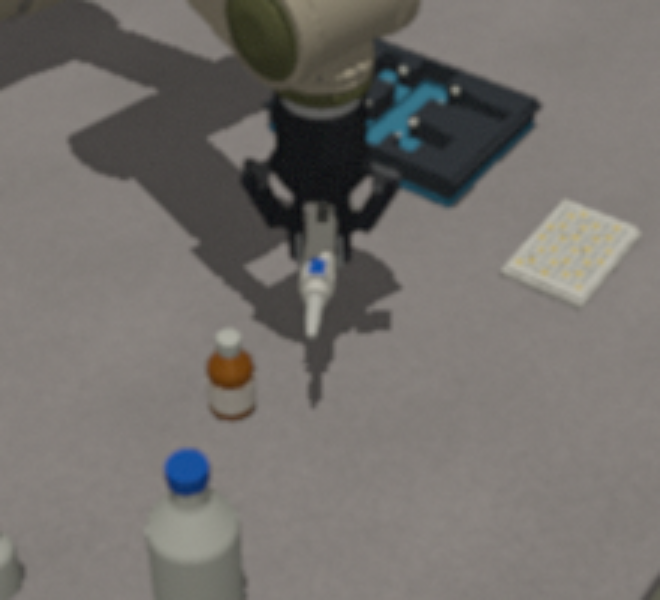

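```bash
cat > held.py <<'E'
from h import *
import sys
np.set_printoptions(precision=4,suppress=True)
# held.py name px py pz yaw : points in tool-levelled frame (x along tool x, y tool y, z up rel TCP)
name=sys.argv[1]; p=np.array(list(map(float,sys.argv[2:5]))); a=np.radians(float(sys.argv[5]))
im=dict(np.load('pics/'+name+'.npz')); W=cloud(im)-p
ex=np.array([np.cos(a),np.sin(a)]); ey=np.array([ex[1],-ex[0]])
X=W[...,0]*ex[0]+W[...,1]*ex[1]; Y=W[...,0]*ey[0]+W[...,1]*ey[1]; Z=W[...,2]
m=(abs(Y)<.035)&(X>.0)&(X<.12)&(Z>-.03)&(Z<.03)
top=m&(abs(Y)<.006)&(X>.018)&(X<.056)
c=np.polyfit(X[top],Z[top],1); print('top z rel TCP at x=0 mm',c[1]*1e3,'pitch deg (tool+x up)',np.degrees(np.arctan(c[0])),top.sum())
mid=[]
for x0 in np.arange(.02,.095,.004):
    g=m&(abs(X-x0)<.002)
    if g.sum()>3: mid.append((x0,(Y[g].min()+Y[g].max())/2,np.ptp(Y[g]),Z[g].max()))
mid=np.array(mid); print(mid*1e3)
print('button end',X[m].max()*1e3)
E
python3 held.py w6 .608 .0147 .1146 123.15; python3 held.py w5 .6104 .0145 .063 123.15
```

```text
top z rel TCP at x=0 mm 12.54119584600247 pitch deg (tool+x up) 0.18417800476917973 3788
[[20.      0.2951 27.7506 14.0009]
 [24.      0.287  27.6598 14.5837]
 [28.      0.0901 27.8077 14.547 ]
 [32.      0.2808 27.9646 15.0045]
 [36.      0.1967 27.9018 14.523 ]
 [40.      0.1247 27.9148 14.8842]
 [44.      0.2311 27.931  14.7632]
 [48.      7.8539 43.34   14.8619]
 [52.      8.0386 43.7156 14.5579]
 [56.      8.2454 43.9016 14.1412]
 [60.      8.2194 44.0552 14.2882]
 [64.      7.7151 43.0757 14.1057]
 [68.      0.3655 27.4119  8.5378]
 [72.     -3.4213 15.5344  4.8942]
 [76.     -3.182  14.9165  4.366 ]
 [80.     -0.0399 11.9162  5.3317]
 [84.     -0.0412 17.4064  8.1242]
 [88.      0.1393 17.647   8.2183]
 [92.      0.1466 16.8253  8.2075]]
button end 91.94256450101621Traceback (most recent call last):
  File "held.py", line 11, in <module>
    c=np.polyfit(X[top],Z[top],1); print('top z rel TCP at x=0 mm',c[1]*1e3,'pitch deg (tool+x up)',np.degrees(np.arctan(c[0])),top.sum())
    raise TypeError("expected non-empty vector for x")
TypeError: expected non-empty vector for x
```

>>> play_rows:
  commands:
    - {"grip": 1, "x": 0, "y": 0, "z": -0.02, "rx": 0, "ry": 0, "rz": 0}
    - {"grip": 1, "x": 0, "y": 0, "z": 0, "rx": 0, "ry": 0, "rz": -0.169}
    - {"grip": 1, "x": 0, "y": 0, "z": 0, "rx": 0, "ry": 0, "rz": -0.169}
    - {"grip": 1, "x": 0, "y": 0, "z": 0, "rx": 0, "ry": 0, "rz": -0.169}
    - {"grip": 1, "x": 0, "y": 0, "z": 0, "rx": 0, "ry": 0, "rz": -0.169}
    - {"grip": 1, "x": 0, "y": 0, "z": 0, "rx": 0, "ry": 0, "rz": -0.169}
    - {"grip": 1, "x": 0, "y": 0, "z": 0, "rx": 0, "ry": 0, "rz": -0.169}
    - {"grip": 1, "x": 0.017, "y": 0.05, "z": 0, "rx": 0, "ry": 0, "rz": 0}
    - {"grip": 1, "x": 0.017, "y": 0.05, "z": 0, "rx": 0, "ry": 0, "rz": 0}
    - {"grip": 1, "x": 0.017, "y": 0.05, "z": 0, "rx": 0, "ry": 0, "rz": 0}
    - {"grip": 1, "x": 0.017, "y": 0.05, "z": 0, "rx": 0, "ry": 0, "rz": 0}
    - {"grip": 1, "x": 0, "y": 0, "z": 0, "rx": 0, "ry": 0, "rz": 0}

```text
time_s: 10.18
position: [0.5344, 0.216, 0.1346]
tool_rot: [[-1.0, -0.026, -0.002], [-0.026, 1.0, 0.0], [0.002, 0.0, -1.0]]
ft_force: [0.6, -1.1, -0.0]
grip_width: 0.0264
```

```bash
cat > go.py <<'E'
from h import *
import sys
np.set_printoptions(precision=4,suppress=True)
# go.py x y z yaw : shift in target-yaw levelled tool frame
s=env.observe(); t=np.array(list(map(float,sys.argv[1:4]))); yaw=float(sys.argv[4])
R=s['tool_rot']; y0=np.degrees(np.arctan2(R[1,0],R[0,0]))
print(s['time_s'],s['position'],'yaw',y0%360,'z axis',R[:,2],'grip',s['grip_width'],'F',s['ft_force'],'q6',s['q'][5])
d=t-s['position']
print('now-frame shift',R.T@d,' rz (tool) rad',-np.radians((yaw-y0+180)%360-180))
a=np.radians(yaw); E=np.array([[np.cos(a),np.sin(a),0],[np.sin(a),-np.cos(a),0],[0,0,-1]]).T
print('target-frame shift',E.T@d)
Er=R.T@E; print('rotvec to level', cv2.Rodrigues(Er)[0].ravel())
E
python3 go.py .4755 .3729 .110 181.25
```

```text
10.175 [0.5344 0.216  0.1346] yaw 181.50268202630878 z axis [-0.0024  0.0001 -1.    ] grip 0.02644266081361651 F [ 0.6022 -1.1014 -0.0462] q6 -81.28016636239506
now-frame shift [0.0547 0.1584 0.0247]  rz (tool) rad 0.004410133319699069
target-frame shift [0.0555 0.1582 0.0246]
rotvec to level [ 0.0001 -0.0024  0.0044]
```

>>> play_rows:
  commands:
    - {"grip": 1, "x": 0.0185, "y": 0.0527, "z": 0, "rx": 0, "ry": -0.0024, "rz": 0.0044}
    - {"grip": 1, "x": 0.0185, "y": 0.0527, "z": 0, "rx": 0, "ry": 0, "rz": 0}
    - {"grip": 1, "x": 0.0185, "y": 0.0527, "z": 0.0, "rx": 0, "ry": 0, "rz": 0}
    - {"grip": 1, "x": 0, "y": 0, "z": 0, "rx": 0, "ry": 0, "rz": 0}
    - {"grip": 1, "x": 0, "y": 0, "z": 0, "rx": 0, "ry": 0, "rz": 0}
    - {"grip": 1, "x": 0, "y": 0, "z": 0, "rx": 0, "ry": 0, "rz": 0}

```text
time_s: 10.92
position: [0.4785, 0.3688, 0.1351]
tool_rot: [[-1.0, -0.016, 0.002], [-0.016, 1.0, -0.0], [-0.002, -0.0, -1.0]]
ft_force: [0.5, -0.5, -1.2]
grip_width: 0.0263
```

```bash
python3 -c "
from h import *
im=grab('wrist','w7.png'); np.savez('pics/w7.npz',**im)
grab('top','t7.png')
"
python3 go.py .4755 .3729 .07 181.25
```

```text
11.025 [0.4785 0.3691 0.1353] yaw 180.89718686310127 z axis [ 0.0022 -0.0002 -1.    ] grip 0.02611003859010959 F [ 0.3743 -0.2086 -1.2166] q6 -64.41641965541575
now-frame shift [0.003  0.0039 0.0653]  rz (tool) rad -0.006157750883171868
target-frame shift [0.0029 0.0039 0.0653]
rotvec to level [-0.0002  0.0022 -0.0062]
```

View pics/w7.png

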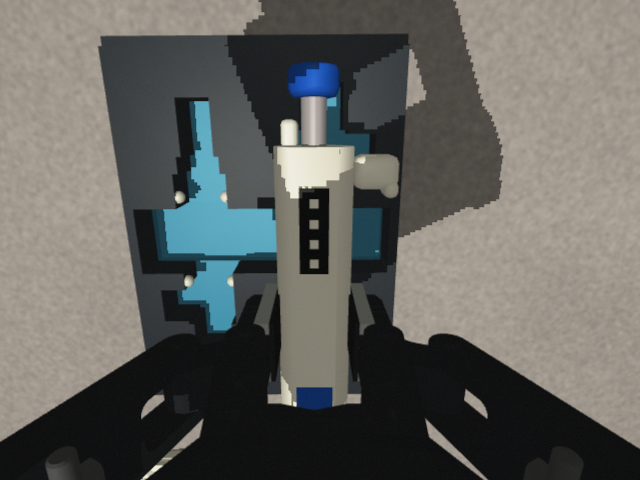

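>>> play_rows:
  commands:
    - {"grip": 1, "x": 0.003, "y": 0.0039, "z": 0.03, "rx": 0, "ry": 0.002, "rz": -0.006}
    - {"grip": 1, "x": 0, "y": 0, "z": 0.03, "rx": 0, "ry": 0, "rz": 0}
    - {"grip": 1, "x": 0, "y": 0, "z": 0, "rx": 0, "ry": 0, "rz": 0}
    - {"grip": 1, "x": 0, "y": 0, "z": 0, "rx": 0, "ry": 0, "rz": 0}
    - {"grip": 1, "x": 0, "y": 0, "z": 0, "rx": 0, "ry": 0, "rz": 0}

```text
time_s: 11.65
position: [0.4755, 0.3741, 0.0768]
tool_rot: [[-1.0, -0.023, 0.003], [-0.023, 1.0, 0.001], [-0.003, 0.001, -1.0]]
ft_force: [-0.3, -0.1, -1.0]
grip_width: 0.0264
```

```bash
python3 -c "
from h import *
im=grab('wrist','w8.png'); np.savez('pics/w8.npz',**im)
"
python3 go.py .4755 .3729 .0294 181.25
```

```text
11.7 [0.4753 0.3741 0.0766] yaw 181.33466957016424 z axis [ 0.0023  0.001  -1.    ] grip 0.02629685178690103 F [-0.9368  0.3565 -1.716 ] q6 -64.3192230653979
now-frame shift [-0.     -0.0013  0.0472]  rz (tool) rad 0.0014777627756143
target-frame shift [-0.0001 -0.0012  0.0472]
rotvec to level [0.0009 0.0023 0.0015]
```

View pics/w8.png

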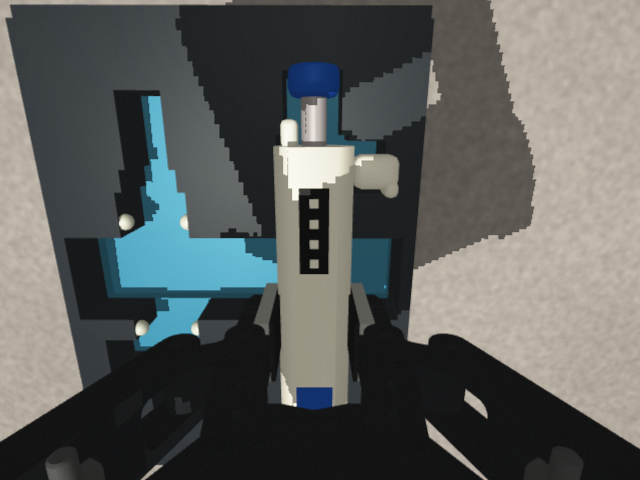

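```bash
cat > tray4.py <<'E'
from tray2 import *
im=dict(np.load('pics/'+sys.argv[1]+'.npz'))
R,RZ,x0,y0,r=fit(im); cv2.imwrite('pics/rect_'+sys.argv[1]+'.png',R)
m=(RZ>0.030)&(RZ<0.048)
xs=x0+np.arange(m.shape[0])*r; ys=y0+np.arange(m.shape[1])*r
# predicted edges
c0=np.array([.4763,.3346]); a=np.radians(1.25)
for xx in [.37,.39,.41,.43,.45,.47,.49]:
    i=int(round((xx-x0)/r)); j=np.where(m[i])[0]
    print(xx,'left %.4f right %.4f'%(ys[j[0]],ys[j[-1]]),'pred %.4f %.4f'%(c0[1]-.088+(xx-c0[0])*a,c0[1]+.088+(xx-c0[0])*a))
for yy in [.25,.27,.29,.31,.34,.40]:
    j=int(round((yy-y0)/r)); i=np.where(m[:,j])[0]; print(yy,'top %.4f'%xs[i[0]],'pred %.4f'%(c0[0]-.1207-(yy-c0[1])*a))
E
python3 tray4.py w8
```

```text
0.37 left 0.2440 right 0.4205 pred 0.2443 0.4203
0.39 left 0.2445 right 0.4210 pred 0.2447 0.4207
0.41 left 0.2450 right 0.4215 pred 0.2452 0.4212
0.43 left 0.2455 right 0.4220 pred 0.2456 0.4216
0.45 left 0.2455 right 0.4225 pred 0.2460 0.4220
0.47 left 0.2465 right 0.4230 pred 0.2465 0.4225
0.49 left 0.2465 right 0.4235 pred 0.2469 0.4229
0.25 top 0.3575 pred 0.3574
0.27 top 0.3570 pred 0.3570
0.29 top 0.3565 pred 0.3566
0.31 top 0.3565 pred 0.3561
0.34 top 0.3560 pred 0.3555
0.4 top 0.3545 pred 0.3542
```

View pics/rect_w8.png

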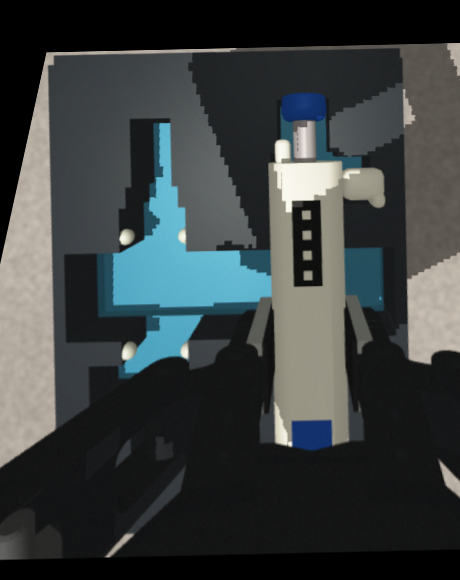

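>>> play_rows:
  commands:
    - {"grip": 1, "x": 0, "y": -0.0012, "z": 0.012, "rx": 0.0009, "ry": 0.002, "rz": 0.001}
    - {"grip": 1, "x": 0, "y": 0, "z": 0.012, "rx": 0, "ry": 0, "rz": 0}
    - {"grip": 1, "x": 0, "y": 0, "z": 0, "rx": 0, "ry": 0, "rz": 0}
    - {"grip": 1, "x": 0, "y": 0, "z": 0, "rx": 0, "ry": 0, "rz": 0}

```text
time_s: 12.2
position: [0.4749, 0.3728, 0.0514]
tool_rot: [[-1.0, -0.022, -0.002], [-0.022, 1.0, -0.001], [0.002, -0.001, -1.0]]
ft_force: [-0.6, -0.4, -0.6]
grip_width: 0.0262
```

```bash
python3 go.py .4755 .3729 .0294 181.25
```

```text
12.2 [0.4749 0.3728 0.0514] yaw 181.28439031425924 z axis [-0.0016 -0.0009 -1.    ] grip 0.026201760901069324 F [-0.5609 -0.4414 -0.5546] q6 -64.36528259347678
now-frame shift [-0.0006  0.0001  0.022 ]  rz (tool) rad 0.000600224214618814
target-frame shift [-0.0006  0.0001  0.022 ]
rotvec to level [-0.0009 -0.0016  0.0006]
```

>>> play_rows:
  commands:
    - {"grip": 1, "x": -0.0005, "y": 0, "z": 0.006, "rx": 0, "ry": 0, "rz": 0}
    - {"grip": 1, "x": 0, "y": 0, "z": 0.004, "rx": 0, "ry": 0, "rz": 0}
    - {"grip": 1, "x": 0, "y": 0, "z": 0.003, "rx": 0, "ry": 0, "rz": 0}
    - {"grip": 1, "x": 0, "y": 0, "z": 0.003, "rx": 0, "ry": 0, "rz": 0}
  squeeze: 80

```text
time_s: 12.7
position: [0.4755, 0.373, 0.0356]
tool_rot: [[-1.0, -0.022, -0.001], [-0.022, 1.0, -0.0], [0.001, -0.0, -1.0]]
ft_force: [0.7, 2.3, 3.2]
grip_width: 0.0257
```

```bash
python3 go.py .4755 .3729 .0294 181.25
```

```text
12.7 [0.4755 0.373  0.0356] yaw 181.28443746465484 z axis [-0.0007 -0.0003 -1.    ] grip 0.02573899141412855 F [0.6949 2.2616 3.2276] q6 -64.38651962376777
now-frame shift [ 0.     -0.0001  0.0062]  rz (tool) rad 0.0006010471442661847
target-frame shift [ 0.     -0.0001  0.0062]
rotvec to level [-0.0003 -0.0008  0.0006]
```

>>> play_rows:
  commands:
    - {"grip": 1, "x": 0, "y": 0, "z": 0.003, "rx": 0, "ry": 0, "rz": 0}
    - {"grip": 1, "x": 0, "y": 0, "z": 0.003, "rx": 0, "ry": 0, "rz": 0}
    - {"grip": 1, "x": 0, "y": 0, "z": 0, "rx": 0, "ry": 0, "rz": 0}

```text
time_s: 13.08
position: [0.4751, 0.3727, 0.0295]
tool_rot: [[-1.0, -0.022, -0.002], [-0.022, 1.0, -0.001], [0.002, -0.001, -1.0]]
ft_force: [-2.0, -1.0, 3.7]
grip_width: 0.0257
```

```bash
python3 -c "
from h import *
im=grab('wrist','w9.png'); np.savez('pics/w9.npz',**im)
"
python3 go.py .4755 .3729 .0294 181.25
python3 held.py w9 .4755 .373 .0304 181.25 | head -5
```

```text
13.125 [0.4751 0.3727 0.0295] yaw 181.28749504768953 z axis [-0.002  -0.0012 -1.    ] grip 0.025796498659832603 F [-1.8385  0.6226  4.9439] q6 -64.38529468209806
now-frame shift [-0.0004  0.0002  0.0001]  rz (tool) rad 0.0006544120353741327
target-frame shift [-0.0004  0.0002  0.0001]
rotvec to level [-0.0012 -0.002   0.0007]
top z rel TCP at x=0 mm 10.912755223261689 pitch deg (tool+x up) 0.2214440654127922 3789
[[20.     -0.0742 69.398  12.5035]
 [24.      0.0158 69.8644 12.5637]
 [28.     -0.0329 69.9116 13.2066]
 [32.      0.0092 69.9401 13.3934]
```

View pics/w9.png

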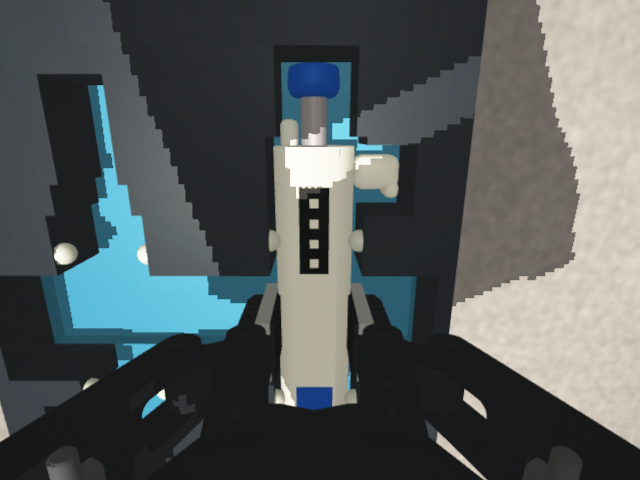

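>>> play_rows:
  commands:
    - {"grip": 0, "x": 0, "y": 0, "z": 0, "rx": 0, "ry": 0, "rz": 0}
    - {"grip": 0, "x": 0, "y": 0, "z": 0, "rx": 0, "ry": 0, "rz": 0}
    - {"grip": 0, "x": 0, "y": 0, "z": 0, "rx": 0, "ry": 0, "rz": 0}
    - {"grip": 0, "x": 0, "y": 0, "z": -0.015, "rx": 0, "ry": 0, "rz": 0}
    - {"grip": 0, "x": 0, "y": 0, "z": -0.04, "rx": 0, "ry": 0, "rz": 0}
    - {"grip": 1, "x": 0, "y": 0, "z": 0, "rx": 0, "ry": 0, "rz": 0}
    - {"grip": 1, "x": 0, "y": 0, "z": 0, "rx": 0, "ry": 0, "rz": 0}
    - {"grip": 1, "x": 0, "y": 0, "z": 0, "rx": 0, "ry": 0, "rz": 0}
    - {"grip": 1, "x": 0, "y": 0, "z": 0, "rx": 0, "ry": 0, "rz": 0}

```text
time_s: 14.25
position: [0.4751, 0.3727, 0.0838]
tool_rot: [[-1.0, -0.022, -0.003], [-0.022, 1.0, -0.002], [0.003, -0.001, -1.0]]
ft_force: [0.2, 0.1, -0.6]
grip_width: -0.0
```

```bash
python3 -c "
from h import *
im=grab('wrist','w10.png'); np.savez('pics/w10.npz',**im)
"
python3 go.py .4755 .3729 .056 181.25
python3 held.py w10 .4755 .373 .0304 181.25 | head -1
```

```text
14.3 [0.4752 0.3727 0.0839] yaw 181.2813952679706 z axis [-0.0025 -0.0014 -1.    ] grip -6.664501234371376e-06 F [ 0.224  -0.4393 -0.127 ] q6 -64.38712885720444
now-frame shift [-0.0004  0.0002  0.0279]  rz (tool) rad 0.0005479507956318069
target-frame shift [-0.0003  0.0002  0.0279]
rotvec to level [-0.0014 -0.0026  0.0005]
top z rel TCP at x=0 mm 10.863947120378645 pitch deg (tool+x up) 0.2887505733535173 1921
```

View pics/w10.png

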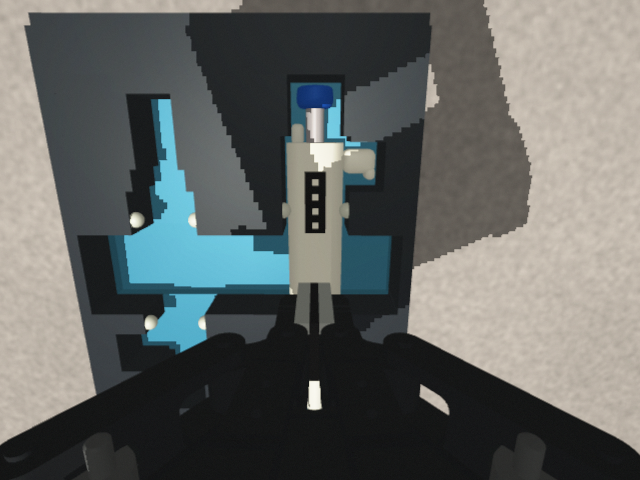

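>>> play_rows:
  commands:
    - {"grip": 1, "x": 0, "y": 0, "z": 0.024, "rx": 0, "ry": 0, "rz": 0}
    - {"grip": 1, "x": 0, "y": 0, "z": 0.005, "rx": 0, "ry": 0, "rz": 0}
    - {"grip": 1, "x": 0, "y": 0, "z": 0.002, "rx": 0, "ry": 0, "rz": 0}
    - {"grip": 1, "x": 0, "y": 0, "z": 0, "rx": 0, "ry": 0, "rz": 0}

```text
time_s: 14.8
position: [0.4753, 0.3728, 0.0541]
tool_rot: [[-1.0, -0.022, -0.001], [-0.022, 1.0, -0.001], [0.001, -0.001, -1.0]]
ft_force: [-2.2, -2.0, 4.1]
grip_width: -0.0002
```

>>> play_rows:
  commands:
    - {"grip": 1, "x": 0, "y": 0, "z": 0.0015, "rx": 0, "ry": 0, "rz": 0}
    - {"grip": 1, "x": 0, "y": 0, "z": 0, "rx": 0, "ry": 0, "rz": 0}

```text
time_s: 15.05
position: [0.4753, 0.3729, 0.054]
tool_rot: [[-1.0, -0.023, -0.001], [-0.023, 1.0, -0.001], [0.001, -0.001, -1.0]]
ft_force: [-5.6, -2.2, 16.4]
grip_width: -0.0001
```

>>> play_rows:
  commands:
    - {"grip": 1, "x": 0, "y": 0, "z": -0.06, "rx": 0, "ry": 0, "rz": 0}
    - {"grip": -0.3, "x": 0, "y": 0, "z": -0.06, "rx": 0, "ry": 0, "rz": 0}
    - {"grip": -0.3, "x": 0, "y": 0, "z": -0.06, "rx": 0, "ry": 0, "rz": 0}
    - {"grip": -0.3, "x": -0.0016, "y": -0.058, "z": 0, "rx": 0, "ry": 0, "rz": 0}
    - {"grip": -0.3, "x": -0.0016, "y": -0.058, "z": 0, "rx": 0, "ry": 0, "rz": 0}
    - {"grip": -0.3, "x": -0.0016, "y": -0.058, "z": 0, "rx": 0, "ry": 0, "rz": 0}
    - {"grip": -0.3, "x": -0.0016, "y": -0.058, "z": 0, "rx": 0, "ry": 0, "rz": 0}
    - {"grip": -0.3, "x": -0.0016, "y": -0.058, "z": 0, "rx": 0, "ry": 0, "rz": 0}
    - {"grip": -0.3, "x": -0.0016, "y": -0.058, "z": 0, "rx": 0, "ry": 0, "rz": 0}
    - {"grip": -0.3, "x": -0.0016, "y": -0.058, "z": 0, "rx": 0, "ry": 0, "rz": 0}
    - {"grip": -0.3, "x": -0.0016, "y": -0.058, "z": 0, "rx": 0, "ry": 0, "rz": 0}
    - {"grip": -0.3, "x": -0.0016, "y": -0.058, "z": 0, "rx": 0, "ry": 0, "rz": 0}

```text
time_s: 16.55
position: [0.5016, -0.1506, 0.2328]
tool_rot: [[-1.0, -0.022, -0.001], [-0.022, 1.0, -0.001], [0.001, -0.001, -1.0]]
ft_force: [0.7, 0.1, -0.1]
grip_width: 0.0555
```

>>> play_rows:
  commands:
    - {"grip": -0.3, "x": -0.0016, "y": -0.058, "z": 0, "rx": 0, "ry": 0, "rz": 0}
    - {"grip": -0.3, "x": -0.0016, "y": -0.058, "z": 0, "rx": 0, "ry": 0, "rz": 0}
    - {"grip": -0.3, "x": -0.0016, "y": -0.058, "z": 0, "rx": 0, "ry": 0, "rz": 0}
    - {"grip": -0.3, "x": -0.0016, "y": -0.058, "z": 0, "rx": 0, "ry": 0, "rz": 0}
    - {"grip": -0.3, "x": 0, "y": 0, "z": 0, "rx": 0, "ry": 0, "rz": 0.175}
    - {"grip": -0.3, "x": 0, "y": 0, "z": 0, "rx": 0, "ry": 0, "rz": 0.175}
    - {"grip": -0.3, "x": 0, "y": 0, "z": 0, "rx": 0, "ry": 0, "rz": 0.175}
    - {"grip": -0.3, "x": 0, "y": 0, "z": 0, "rx": 0, "ry": 0, "rz": 0.175}
    - {"grip": -0.3, "x": 0, "y": 0, "z": 0, "rx": 0, "ry": 0, "rz": 0.175}
    - {"grip": -0.3, "x": 0, "y": 0, "z": 0, "rx": 0, "ry": 0, "rz": 0}

```text
time_s: 17.8
position: [0.5133, -0.3804, 0.2327]
tool_rot: [[-0.659, 0.752, -0.001], [0.752, 0.659, -0.001], [0.0, -0.002, -1.0]]
ft_force: [-0.3, -0.6, -0.4]
grip_width: 0.0552
```

```bash
python3 -c "
from h import *
im=grab('wrist','w11.png'); np.savez('pics/w11.npz',**im)
"
python3 go.py .512 -.375 .25 131
```

```text
17.85 [ 0.5133 -0.3804  0.2327] yaw 131.35588191469137 z axis [-0.0014 -0.001  -1.    ] grip 0.05535688857486415 F [-0.2851 -0.0262  0.2699] q6 -88.45431104437161
now-frame shift [ 0.0049  0.0026 -0.0173]  rz (tool) rad 0.006211311159665922
target-frame shift [ 0.005   0.0026 -0.0173]
rotvec to level [-0.0017 -0.0002  0.0062]
```

View pics/w11.png

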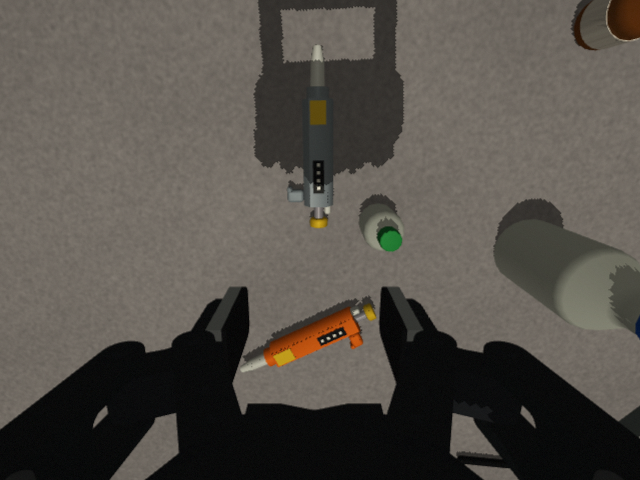

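```bash
sed -i 's/(-.13,.13,r)/(-.11,.11,r)/' pip.py; python3 pip.py w11 0.4795 -0.337 131 84 78
python3 - <<'E'
from h import *
im=dict(np.load('pics/w11.npz')); W=cloud(im)
m=(W[...,2]>.01)&(np.hypot(W[...,0]-.565,W[...,1]+.337)<.035)
a=np.radians(131);ex=np.array([np.cos(a),np.sin(a)])
P=W[m]; print(len(P),P.min(0),P.max(0)); q=P[P[:,2]>.06]; print('cap',q.mean(0))
b=P[(P[:,2]<.05)]; print(b.min(0),b.max(0))
E
```

```text
s range mm -74.49999999999997 89.50000000000017 len 164.00000000000014
handle n 163 slope deg 0.8313682435316326 off mm 0.28261654234722466 handle s -51.49999999999995 45.500000000000135
-74.5 mid -0.2 w 7.5 z 24.0
-68.5 mid -0.7 w 16.5 z 24.0
-62.5 mid -1.7 w 10.5 z 20.2
-56.5 mid -4.2 w 15.5 z 20.2
-50.5 mid -0.5 w 28.0 z 30.3
-44.5 mid 7.8 w 44.5 z 30.2
-38.5 mid 7.5 w 44.0 z 30.7
-32.5 mid -0.2 w 28.5 z 30.2
-26.5 mid 0.0 w 28.0 z 31.0
-20.5 mid 0.0 w 28.0 z 30.7
-14.5 mid 0.0 w 28.0 z 31.9
-8.5 mid 0.0 w 28.0 z 32.2
-2.5 mid 0.0 w 28.0 z 29.8
3.5 mid 0.3 w 27.5 z 30.6
9.5 mid 0.3 w 27.5 z 30.5
15.5 mid 0.8 w 28.5 z 29.9
21.5 mid 0.8 w 28.5 z 30.5
27.5 mid 1.0 w 28.0 z 30.3
33.5 mid 0.8 w 27.5 z 30.4
39.5 mid 0.8 w 27.5 z 30.4
45.5 mid 0.8 w 27.5 z 31.6
51.5 mid 1.3 w 19.5 z 25.3
57.5 mid 1.0 w 13.0 z 22.1
63.5 mid 1.5 w 12.0 z 20.8
69.5 mid 1.5 w 12.0 z 21.8
75.5 mid 1.5 w 12.0 z 21.3
81.5 mid 1.5 w 10.0 z 21.1
87.5 mid 1.8 w 6.5 z 21.0
19241 [ 0.53145891 -0.36878658  0.01004969] [ 0.58603051 -0.32865304  0.31429098]
cap [ 0.54926391 -0.34194838  0.28390204]
[ 0.55144126 -0.36878658  0.01004969] [ 0.58603051 -0.33146786  0.04999499]
```

View pics/pip_w11.png

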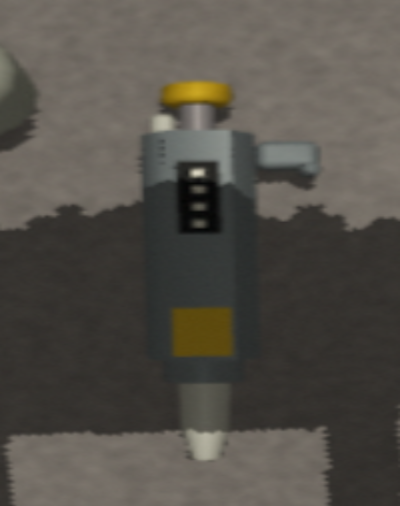

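>>> play_rows:
  commands:
    - {"grip": -0.3, "x": 0.02, "y": 0.0017, "z": 0.026, "rx": -0.0017, "ry": 0, "rz": -0.008}
    - {"grip": -0.3, "x": 0.02, "y": 0.0017, "z": 0.026, "rx": 0, "ry": 0, "rz": 0}
    - {"grip": -0.3, "x": 0, "y": 0, "z": 0, "rx": 0, "ry": 0, "rz": 0}
    - {"grip": -0.3, "x": 0, "y": 0, "z": 0, "rx": 0, "ry": 0, "rz": 0}
    - {"grip": -0.3, "x": 0, "y": 0, "z": 0, "rx": 0, "ry": 0, "rz": 0}

```text
time_s: 18.48
position: [0.49, -0.349, 0.1816]
tool_rot: [[-0.664, 0.747, 0.001], [0.747, 0.664, -0.002], [-0.002, -0.0, -1.0]]
ft_force: [-0.2, 0.0, 0.3]
grip_width: 0.0554
```

```bash
python3 -c "
from h import *
im=grab('wrist','w12.png'); np.savez('pics/w12.npz',**im)
"
python3 go.py .4760 -.3336 .0604 131.8;python3 pip.py w12 0.4760 -0.3336 131.8 84 78
```

```text
18.525 [ 0.4899 -0.3489  0.1814] yaw 131.6319542453544 z axis [ 0.001  -0.0013 -1.    ] grip 0.05565839096634432 F [ 0.6289 -0.233  -0.0347] q6 -88.35159814834918
now-frame shift [ 0.0208 -0.0002  0.121 ]  rz (tool) rad -0.0029329517125645946
target-frame shift [ 0.0206 -0.0002  0.121 ]
rotvec to level [-0.0001  0.0016 -0.0029]
s range mm -80.99999999999997 85.00000000000017 len 166.00000000000014
handle n 163 slope deg -0.032243618412094686 off mm -0.14617506135842426 handle s -57.49999999999996 40.500000000000135
-81.0 mid -0.5 w 3.0 z 24.6
-75.0 mid -0.2 w 16.5 z 24.4
-69.0 mid -0.7 w 15.5 z 20.2
-63.0 mid -3.7 w 16.5 z 20.2
-57.0 mid -0.2 w 28.5 z 29.7
-51.0 mid 8.0 w 45.0 z 30.6
-45.0 mid 8.0 w 44.0 z 30.6
-39.0 mid 7.5 w 43.0 z 30.7
-33.0 mid -0.2 w 27.5 z 30.8
-27.0 mid -0.2 w 27.5 z 30.5
-21.0 mid 0.3 w 28.5 z 31.1
-15.0 mid 0.0 w 28.0 z 30.4
-9.0 mid 0.0 w 28.0 z 30.7
-3.0 mid 0.0 w 28.0 z 30.4
3.0 mid 0.0 w 28.0 z 30.5
9.0 mid 0.3 w 27.5 z 30.5
15.0 mid -0.5 w 28.0 z 30.5
21.0 mid -0.5 w 28.0 z 30.1
27.0 mid 0.0 w 29.0 z 30.4
33.0 mid -0.2 w 28.5 z 30.5
39.0 mid 0.0 w 28.0 z 30.5
45.0 mid 0.0 w 20.0 z 26.0
51.0 mid 0.0 w 12.0 z 21.9
57.0 mid 0.0 w 12.0 z 22.4
63.0 mid 0.0 w 12.0 z 22.7
69.0 mid 0.0 w 12.0 z 21.1
75.0 mid -0.2 w 10.5 z 21.3
81.0 mid 0.0 w 8.0 z 20.1
```

View pics/w12.png

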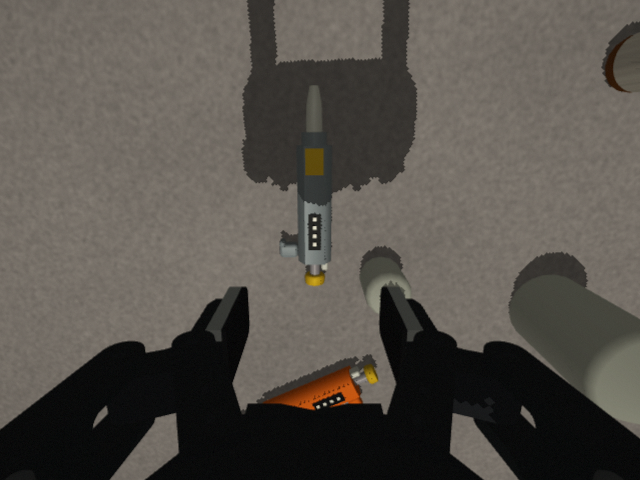

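>>> play_rows:
  commands:
    - {"grip": -0.3, "x": 0.0206, "y": 0, "z": 0.01, "rx": 0, "ry": 0.0016, "rz": -0.003}
    - {"grip": -0.3, "x": 0, "y": 0, "z": 0.04, "rx": 0, "ry": 0, "rz": 0}
    - {"grip": -0.3, "x": 0, "y": 0, "z": 0.04, "rx": 0, "ry": 0, "rz": 0}
    - {"grip": -0.3, "x": 0, "y": 0, "z": 0.03, "rx": 0, "ry": 0, "rz": 0}
    - {"grip": -0.3, "x": 0, "y": 0, "z": 0, "rx": 0, "ry": 0, "rz": 0}
    - {"grip": -0.3, "x": 0, "y": 0, "z": 0, "rx": 0, "ry": 0, "rz": 0}

```text
time_s: 19.27
position: [0.4762, -0.3333, 0.062]
tool_rot: [[-0.666, 0.746, 0.0], [0.746, 0.666, -0.0], [-0.0, -0.0, -1.0]]
ft_force: [-0.4, -0.4, -0.2]
grip_width: 0.0553
```

```bash
python3 -c "
from h import *
im=grab('wrist','w13.png'); np.savez('pics/w13.npz',**im)
"
python3 go.py .4760 -.3336 .0174 131.8
```

```text
19.325 [ 0.4762 -0.3334  0.0623] yaw 131.78931613509812 z axis [ 0.0007 -0.0008 -1.    ] grip 0.05558174587649231 F [-0.1104  0.4377  0.507 ] q6 -88.43846448130185
now-frame shift [ 0.     -0.0003  0.0449]  rz (tool) rad -0.00018646861937628593
target-frame shift [-0.     -0.0003  0.0449]
rotvec to level [-0.      0.0011 -0.0002]
```

View pics/w13.png

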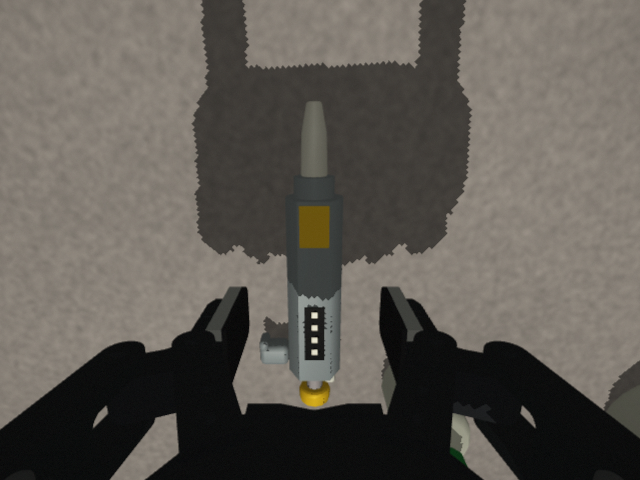

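>>> play_rows:
  commands:
    - {"grip": -0.3, "x": 0, "y": 0, "z": 0.025, "rx": 0, "ry": 0, "rz": 0}
    - {"grip": -0.3, "x": 0, "y": 0, "z": 0.0195, "rx": 0, "ry": 0, "rz": 0}
    - {"grip": -0.3, "x": 0, "y": 0, "z": 0, "rx": 0, "ry": 0, "rz": 0}
    - {"grip": 1, "x": 0, "y": 0, "z": 0, "rx": 0, "ry": 0, "rz": 0}
    - {"grip": 1, "x": 0, "y": 0, "z": 0, "rx": 0, "ry": 0, "rz": 0}
    - {"grip": 1, "x": 0, "y": 0, "z": 0, "rx": 0, "ry": 0, "rz": 0}
    - {"grip": 1, "x": 0, "y": 0, "z": 0, "rx": 0, "ry": 0, "rz": 0}
  squeeze: 60

```text
time_s: 20.2
position: [0.476, -0.3331, 0.0178]
tool_rot: [[-0.666, 0.746, 0.001], [0.746, 0.666, -0.001], [-0.001, 0.0, -1.0]]
ft_force: [-0.7, -0.0, 6.8]
grip_width: 0.0265
```

>>> play_rows:
  commands:
    - {"grip": 1, "x": 0, "y": 0, "z": -0.02, "rx": 0, "ry": 0, "rz": 0}
    - {"grip": 1, "x": 0, "y": 0, "z": -0.04, "rx": 0, "ry": 0, "rz": 0}
    - {"grip": 1, "x": 0, "y": 0, "z": -0.04, "rx": 0, "ry": 0, "rz": 0}
    - {"grip": 1, "x": 0, "y": 0, "z": -0.03, "rx": 0, "ry": 0, "rz": 0}
    - {"grip": 1, "x": 0, "y": 0, "z": 0, "rx": 0, "ry": 0, "rz": 0}
    - {"grip": 1, "x": 0, "y": 0, "z": 0, "rx": 0, "ry": 0, "rz": 0}

```text
time_s: 20.95
position: [0.4753, -0.3323, 0.1453]
tool_rot: [[-0.666, 0.746, -0.002], [0.746, 0.666, 0.002], [0.003, -0.0, -1.0]]
ft_force: [0.2, 0.8, -1.6]
grip_width: 0.0262
```

```bash
python3 -c "
from h import *
im=grab('wrist','w14.png'); np.savez('pics/w14.npz',**im)
"
python3 go.py .4771 -.2966 .16 181.25; P=$(python3 -c "
from rig import env
p=env.observe()['position']; print(*p)"); python3 held.py w14 $P 131.8
```

```text
21.0 [ 0.4752 -0.3323  0.1449] yaw 131.77816006307447 z axis [-0.003  0.003 -1.   ] grip 0.02635136964995987 F [-0.7393 -0.695  -1.0974] q6 -88.42896285320104
now-frame shift [ 0.0254  0.0252 -0.015 ]  rz (tool) rad -0.8634464939189744
target-frame shift [-0.0027  0.0356 -0.0151]
rotvec to level [ 0.0017 -0.004  -0.8634]
top z rel TCP at x=0 mm 19.934283557215394 pitch deg (tool+x up) -15.731087237765617 3807
[[20.      0.1125 27.8935 13.8312]
 [24.      0.1504 27.64   13.8717]
 [28.     -0.098  27.7409 13.8276]
 [32.      0.1319 28.0025 14.1404]
 [36.      0.1357 27.7247 13.8892]
 [40.     -0.0075 27.8384 13.8326]
 [44.      0.1967 19.6271  9.3916]
 [48.      0.1531 19.4258  9.651 ]
 [52.      0.11   19.4381  8.93  ]
 [56.     -0.0666 12.3625  5.806 ]
 [60.     -0.0526 12.3085  5.7409]
 [64.     -0.0358 12.2208  5.5629]
 [68.      0.1709 11.7188  5.0868]
 [72.      0.1695 11.6615  5.044 ]
 [76.     -0.0265 10.5118  4.3262]
 [80.     -0.0188  9.0577  3.6718]
 [84.     -0.0139  7.5505  3.3806]]
button end 84.18417445879301
```

View pics/w14.png

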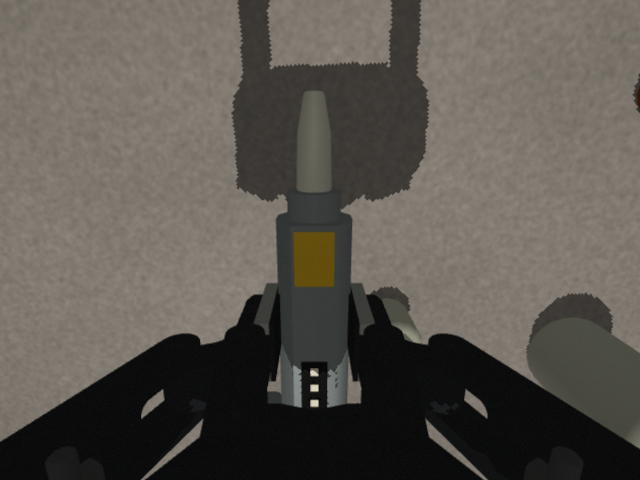

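>>> play_rows:
  commands:
    - {"grip": 1, "x": 0, "y": 0, "z": 0, "rx": 0.0017, "ry": -0.003, "rz": -0.1727}
    - {"grip": 1, "x": 0, "y": 0, "z": 0, "rx": 0, "ry": 0, "rz": -0.1727}
    - {"grip": 1, "x": 0, "y": 0, "z": 0, "rx": 0, "ry": 0, "rz": -0.1727}
    - {"grip": 1, "x": 0, "y": 0, "z": 0, "rx": 0, "ry": 0, "rz": -0.1727}
    - {"grip": 1, "x": 0, "y": 0, "z": 0, "rx": 0, "ry": 0, "rz": -0.1727}
    - {"grip": 1, "x": -0.0014, "y": 0.057, "z": 0, "rx": 0, "ry": 0, "rz": 0}
    - {"grip": 1, "x": -0.0014, "y": 0.057, "z": 0, "rx": 0, "ry": 0, "rz": 0}
    - {"grip": 1, "x": -0.0014, "y": 0.057, "z": 0, "rx": 0, "ry": 0, "rz": 0}
    - {"grip": 1, "x": -0.0014, "y": 0.057, "z": 0, "rx": 0, "ry": 0, "rz": 0}
    - {"grip": 1, "x": -0.0014, "y": 0.057, "z": 0, "rx": 0, "ry": 0, "rz": 0}
    - {"grip": 1, "x": -0.0014, "y": 0.057, "z": 0, "rx": 0, "ry": 0, "rz": 0}
    - {"grip": 1, "x": -0.0014, "y": 0.057, "z": 0, "rx": 0, "ry": 0, "rz": 0}

```text
time_s: 22.5
position: [0.4761, 0.0682, 0.1443]
tool_rot: [[-1.0, -0.022, -0.002], [-0.022, 1.0, -0.002], [0.002, -0.002, -1.0]]
ft_force: [0.0, -0.2, -1.7]
grip_width: 0.0264
```

>>> play_rows:
  commands:
    - {"grip": 1, "x": -0.0014, "y": 0.057, "z": 0, "rx": 0, "ry": 0, "rz": 0}
    - {"grip": 1, "x": -0.0014, "y": 0.057, "z": 0, "rx": 0, "ry": 0, "rz": 0}
    - {"grip": 1, "x": -0.0014, "y": 0.057, "z": 0, "rx": 0, "ry": 0, "rz": 0}
    - {"grip": 1, "x": 0, "y": 0.05, "z": 0, "rx": 0, "ry": 0, "rz": 0}
    - {"grip": 1, "x": 0, "y": 0, "z": 0, "rx": 0, "ry": 0, "rz": 0}
    - {"grip": 1, "x": 0, "y": 0, "z": 0, "rx": 0, "ry": 0, "rz": 0}

```text
time_s: 23.25
position: [0.4757, 0.287, 0.1439]
tool_rot: [[-1.0, -0.022, -0.002], [-0.022, 1.0, -0.003], [0.002, -0.003, -1.0]]
ft_force: [-1.4, 0.2, -0.3]
grip_width: 0.0266
```

```bash
python3 go.py .4771 .2966 .08 181.25
```

```text
23.25 [0.4757 0.287  0.1439] yaw 181.2723612877262 z axis [-0.0023 -0.0029 -1.    ] grip 0.026578371186836255 F [-1.3517  0.2411 -0.2725] q6 -72.280410393923
now-frame shift [-0.0018  0.0097  0.0639]  rz (tool) rad 0.00039027809580796007
target-frame shift [-0.0016  0.0095  0.0639]
rotvec to level [-0.0028 -0.0023  0.0004]
```

>>> play_rows:
  commands:
    - {"grip": 1, "x": -0.0017, "y": 0.0096, "z": 0.03, "rx": -0.0025, "ry": -0.002, "rz": 0}
    - {"grip": 1, "x": 0, "y": 0, "z": 0.034, "rx": 0, "ry": 0, "rz": 0}
    - {"grip": 1, "x": 0, "y": 0, "z": 0, "rx": 0, "ry": 0, "rz": 0}
    - {"grip": 1, "x": 0, "y": 0, "z": 0, "rx": 0, "ry": 0, "rz": 0}
    - {"grip": 1, "x": 0, "y": 0, "z": 0, "rx": 0, "ry": 0, "rz": 0}

```text
time_s: 23.88
position: [0.4783, 0.2969, 0.0823]
tool_rot: [[-1.0, -0.021, 0.004], [-0.021, 1.0, 0.001], [-0.004, 0.001, -1.0]]
ft_force: [-0.5, 1.0, -0.9]
grip_width: 0.0263
```

```bash
python3 -c "
from h import *
im=grab('wrist','w15.png'); np.savez('pics/w15.npz',**im)
"
python3 go.py .4771 .2966 .0514 181.25; python3 tray4.py w15
```

```text
23.925 [0.4781 0.297  0.0821] yaw 181.23435410393796 z axis [ 0.0036  0.0013 -1.    ] grip 0.02650011461137163 F [-1.6177  0.2568 -0.9531] q6 -71.44108217580477
now-frame shift [ 0.0012 -0.0004  0.0307]  rz (tool) rad -0.0002730724007084018
target-frame shift [ 0.001  -0.0003  0.0307]
rotvec to level [ 0.0012  0.0036 -0.0003]
0.37 left 0.2445 right 0.4215 pred 0.2443 0.4203
0.39 left 0.2450 right 0.4215 pred 0.2447 0.4207
0.41 left 0.2455 right 0.4220 pred 0.2452 0.4212
0.43 left 0.2460 right 0.4225 pred 0.2456 0.4216
0.45 left 0.2465 right 0.4225 pred 0.2460 0.4220
0.47 left 0.2465 right 0.4235 pred 0.2465 0.4225
0.49 left 0.2470 right 0.4235 pred 0.2469 0.4229
0.25 top 0.3575 pred 0.3574
0.27 top 0.3570 pred 0.3570
0.29 top 0.3570 pred 0.3566
0.31 top 0.3565 pred 0.3561
0.34 top 0.3560 pred 0.3555
0.4 top 0.3545 pred 0.3542
```

View pics/w15.png

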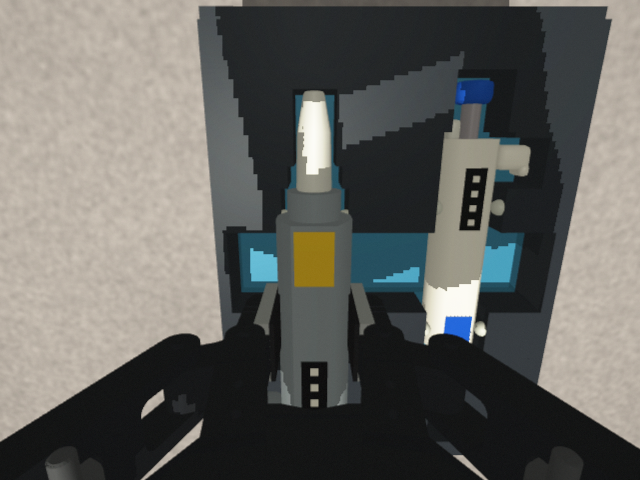

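>>> play_rows:
  commands:
    - {"grip": 1, "x": 0.001, "y": 0, "z": 0.015, "rx": 0.001, "ry": 0.0028, "rz": 0}
    - {"grip": 1, "x": 0, "y": 0, "z": 0.015, "rx": 0, "ry": 0, "rz": 0}
    - {"grip": 1, "x": 0, "y": 0, "z": 0, "rx": 0, "ry": 0, "rz": 0}
    - {"grip": 1, "x": 0, "y": 0, "z": 0, "rx": 0, "ry": 0, "rz": 0}
  squeeze: 80

```text
time_s: 24.42
position: [0.4767, 0.2971, 0.0508]
tool_rot: [[-1.0, -0.022, -0.001], [-0.022, 1.0, -0.0], [0.001, -0.0, -1.0]]
ft_force: [-0.6, -1.6, -1.3]
grip_width: 0.0257
```

```bash
python3 go.py .4771 .2968 .0294 181.25
```

```text
24.425 [0.4767 0.2971 0.0508] yaw 181.25718868011973 z axis [-0.0013 -0.0005 -1.    ] grip 0.0257150739131481 F [-0.6126 -1.5862 -1.2535] q6 -71.39931703934765
now-frame shift [-0.0005 -0.0003  0.0214]  rz (tool) rad 0.0001254661369618645
target-frame shift [-0.0004 -0.0003  0.0214]
rotvec to level [-0.0005 -0.0014  0.0001]
```

>>> play_rows:
  commands:
    - {"grip": 1, "x": -0.0004, "y": -0.0002, "z": 0.005, "rx": 0, "ry": -0.001, "rz": 0}
    - {"grip": 1, "x": 0, "y": 0, "z": 0.004, "rx": 0, "ry": 0, "rz": 0}
    - {"grip": 1, "x": 0, "y": 0, "z": 0.003, "rx": 0, "ry": 0, "rz": 0}
    - {"grip": 1, "x": 0, "y": 0, "z": 0.003, "rx": 0, "ry": 0, "rz": 0}

```text
time_s: 24.92
position: [0.4773, 0.297, 0.036]
tool_rot: [[-1.0, -0.022, 0.001], [-0.022, 1.0, 0.0], [-0.001, 0.0, -1.0]]
ft_force: [1.0, 1.6, 4.5]
grip_width: 0.0256
```

>>> play_rows:
  commands:
    - {"grip": 1, "x": 0, "y": 0, "z": 0.003, "rx": 0, "ry": 0, "rz": 0}
    - {"grip": 1, "x": 0, "y": 0, "z": 0.003, "rx": 0, "ry": 0, "rz": 0}
    - {"grip": 1, "x": 0, "y": 0, "z": 0, "rx": 0, "ry": 0, "rz": 0}

```text
time_s: 25.3
position: [0.4768, 0.2968, 0.0299]
tool_rot: [[-1.0, -0.022, -0.001], [-0.022, 1.0, -0.001], [0.001, -0.0, -1.0]]
ft_force: [-0.8, 1.7, 4.0]
grip_width: 0.026
```

```bash
python3 -c "
from h import *
im=grab('wrist','w16.png'); np.savez('pics/w16.npz',**im)
"
python3 go.py .4771 .2968 .0294 181.25;python3 held.py w16 .4771 .2968 .0304 181.25 | head -8
```

```text
25.35 [0.4768 0.2968 0.0299] yaw 181.25906805191553 z axis [-0.0004 -0.0005 -1.    ] grip 0.025480301422041902 F [-0.0155  2.2606  2.8642] q6 -71.41418516471869
now-frame shift [-0.0003 -0.      0.0005]  rz (tool) rad 0.00015826736266735396
target-frame shift [-0.0003 -0.      0.0005]
rotvec to level [-0.0005 -0.0005  0.0002]
top z rel TCP at x=0 mm 18.859504073570132 pitch deg (tool+x up) -15.762840136401339 3782
[[20.     -0.0642 68.2493 12.8221]
 [24.      0.023  69.9375 12.634 ]
 [28.     -0.0131 69.9399 12.8004]
 [32.      0.0001 69.999  13.0713]
 [36.     -0.0296 69.9296 13.295 ]
 [40.      0.0117 69.9382 12.6339]
 [44.      0.0084 69.9491 10.4728]
```

View pics/w16.png

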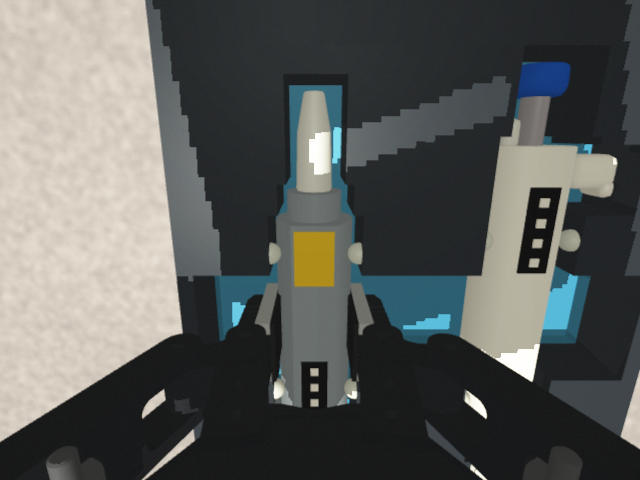

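Both pipettes lie in their recesses. Now I release, then press the short one with shut fingertips as I did the long one.

>>> play_rows:
  commands:
    - {"grip": 0, "x": 0, "y": 0, "z": 0, "rx": 0, "ry": 0, "rz": 0}
    - {"grip": 0, "x": 0, "y": 0, "z": 0, "rx": 0, "ry": 0, "rz": 0}
    - {"grip": 0, "x": 0, "y": 0, "z": 0, "rx": 0, "ry": 0, "rz": 0}
    - {"grip": 0, "x": 0, "y": 0, "z": -0.015, "rx": 0, "ry": 0, "rz": 0}
    - {"grip": 0, "x": 0, "y": 0, "z": -0.04, "rx": 0, "ry": 0, "rz": 0}
    - {"grip": 1, "x": 0, "y": 0, "z": 0, "rx": 0, "ry": 0, "rz": 0}
    - {"grip": 1, "x": 0, "y": 0, "z": 0, "rx": 0, "ry": 0, "rz": 0}
    - {"grip": 1, "x": 0, "y": 0, "z": 0, "rx": 0, "ry": 0, "rz": 0}
    - {"grip": 1, "x": 0, "y": 0, "z": 0, "rx": 0, "ry": 0, "rz": 0}

```text
time_s: 26.48
position: [0.4767, 0.2967, 0.0843]
tool_rot: [[-1.0, -0.022, -0.001], [-0.022, 1.0, -0.001], [0.001, -0.001, -1.0]]
ft_force: [-0.4, -0.3, 0.2]
grip_width: 0.0003
```

>>> play_rows:
  commands:
    - {"grip": 1, "x": 0, "y": 0, "z": 0.023, "rx": 0, "ry": 0, "rz": 0}
    - {"grip": 1, "x": 0, "y": 0, "z": 0.005, "rx": 0, "ry": 0, "rz": 0}
    - {"grip": 1, "x": 0, "y": 0, "z": 0.002, "rx": 0, "ry": 0, "rz": 0}
    - {"grip": 1, "x": 0, "y": 0, "z": 0, "rx": 0, "ry": 0, "rz": 0}

```text
time_s: 26.98
position: [0.4772, 0.2969, 0.0553]
tool_rot: [[-1.0, -0.022, 0.0], [-0.022, 1.0, -0.0], [-0.0, -0.0, -1.0]]
ft_force: [-0.7, 0.7, 0.8]
grip_width: 0.0001
```

>>> play_rows:
  commands:
    - {"grip": 1, "x": 0, "y": 0, "z": 0.0015, "rx": 0, "ry": 0, "rz": 0}
    - {"grip": 1, "x": 0, "y": 0, "z": 0.0015, "rx": 0, "ry": 0, "rz": 0}
    - {"grip": 1, "x": 0, "y": 0, "z": 0, "rx": 0, "ry": 0, "rz": 0}

```text
time_s: 27.35
position: [0.4773, 0.2969, 0.054]
tool_rot: [[-1.0, -0.022, 0.002], [-0.022, 1.0, 0.0], [-0.002, 0.0, -1.0]]
ft_force: [-4.1, -2.5, 17.0]
grip_width: -0.0007
```

>>> play_rows:
  commands:
    - {"grip": 1, "x": 0, "y": 0, "z": -0.054, "rx": 0, "ry": 0, "rz": 0}
    - {"grip": 1, "x": 0, "y": 0, "z": -0.054, "rx": 0, "ry": 0, "rz": 0}
    - {"grip": 1, "x": 0, "y": 0, "z": -0.054, "rx": 0, "ry": 0, "rz": 0}
    - {"grip": 1, "x": 0, "y": 0, "z": -0.054, "rx": 0, "ry": 0, "rz": 0}
    - {"grip": 1, "x": -0.049, "y": 0.036, "z": 0, "rx": 0, "ry": 0, "rz": 0}
    - {"grip": 1, "x": 0, "y": 0, "z": 0, "rx": 0, "ry": 0, "rz": 0}
    - {"grip": 1, "x": 0, "y": 0, "z": 0, "rx": 0, "ry": 0, "rz": 0}

```text
time_s: 28.22
position: [0.5248, 0.3338, 0.2674]
tool_rot: [[-1.0, -0.022, -0.001], [-0.022, 1.0, -0.001], [0.001, -0.001, -1.0]]
ft_force: [-0.6, 0.6, 0.2]
grip_width: -0.0003
```

Run:
```python
from h import *
im=grab('wrist','w17.png'); np.savez('pics/w17.npz',**im); grab('scene','s17.png'); grab('top','t17.png')
W=cloud(im)
c=np.array([.4763,.3346]);a=np.radians(1.25)
X=(W[...,0]-c[0])*np.cos(a)+(W[...,1]-c[1])*np.sin(a); Y=-(W[...,0]-c[0])*np.sin(a)+(W[...,1]-c[1])*np.cos(a)
for y0 in (.038,-.038):
    for x0 in (-.035,-.015,0,.015,.035):
        g=(abs(X-x0)<.005)&(abs(Y-y0)<.005); print(y0,x0,np.median(W[g][:,2]).round(4))
print('rim',np.median(W[(abs(X)>.11)&(abs(X)<.115)&(abs(Y)<.06)][:,2]))
```

```text
0.038 -0.035 0.0414
0.038 -0.015 0.041
0.038 0 0.0412
0.038 0.015 0.041
0.038 0.035 0.3289
-0.038 -0.035 0.0413
-0.038 -0.015 0.0413
-0.038 0 0.0411
-0.038 0.015 0.0414
-0.038 0.035 0.3231
rim 0.03904006322648795
```

View pics/w17.png

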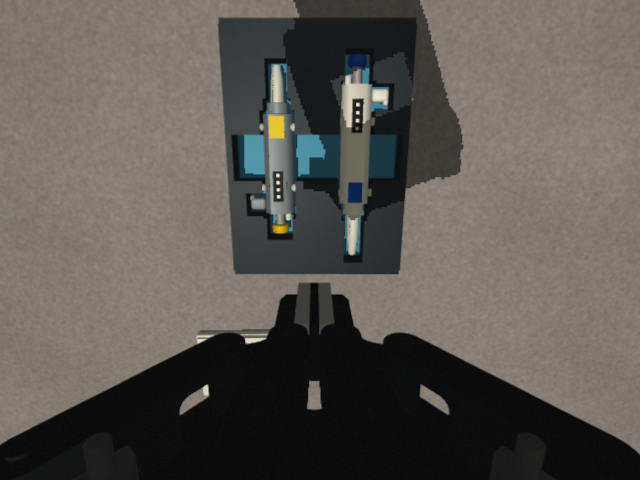

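View pics/s17.png

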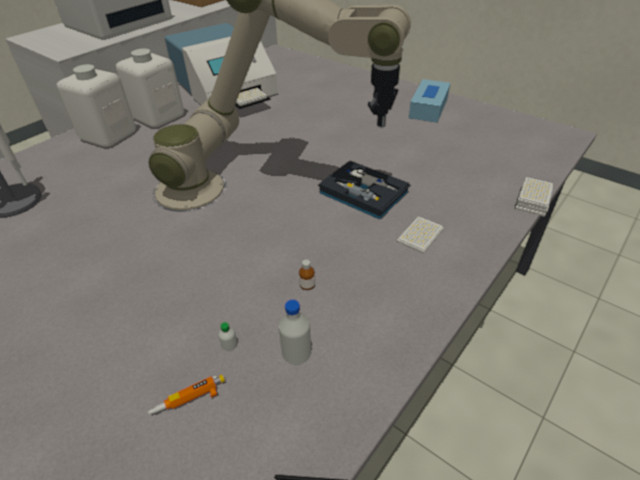

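View pics/t17.png

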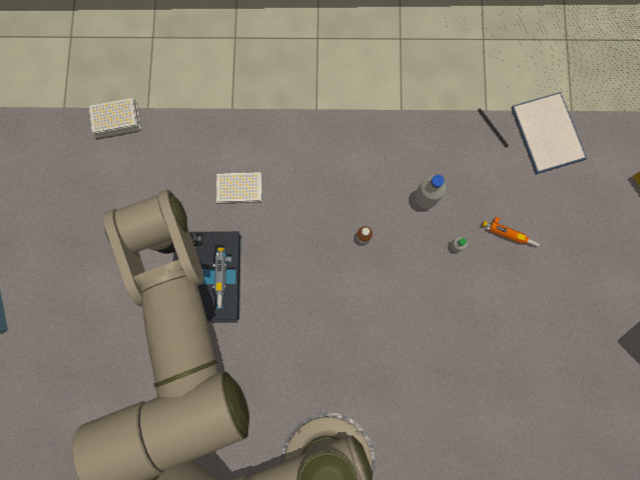

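The wrist view shows the grey pipette at (278,150) and the white one at (355,155), both inside their recesses with noses and hooks as cut. The scene and top views show the bottles, microplate and orange look-alike unmoved. The gripper is clear of everything, so I hand in.

```bash
python3 -c "
from rig import order,env
print(order.close_job()); print(env.observe()['time_s'])"
```

```text
the job is handed in; nothing more can be done
None
the job is handed in; nothing more can be done
```

Both pipettes are in their own recesses and fully home: the long one with its nose to +x and hook to +y, the short one with its nose to −x and hook to −y. I laid each in, pushed it past the bumps while still gripped, then pressed its top with shut fingertips. The job was handed in at about 28 s.

**Seating:** Each pipette stood firm under the press at 16–17 N, with the fingertips at z ≈ 40 mm, the stated top height. In the last wrist picture the handle tops read 41.0–41.4 mm, level along their length. The cameras read about 1 mm high overall, since the bench read +1.1 mm and the tray rim 39.0 mm.

**Bystanders:** In the last scene and top pictures the bottles, the microplate and the orange look-alike stand where they were at the start.

**Disagreements:**
- The tray's outline measured 241 mm long against the stated 232 mm. Its width, recess lengths and bump spacing matched, so I placed by those.
- The handle tops on the bench read about 30.5 mm instead of 28 mm, of which the camera's bias explains about 1.1 mm.
- The depth check at tray x = +35 mm was blocked by the gripper, so that end was checked only by eye.

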